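Ready the glazing bench and couple the glaze line

TASK

Get the glazing bench ready for spraying. First, using the scraper block and not the fingers, push all the loose clay chips along the board into the gutter at its end; then slide each tile up out of the slotted rack and stand it upright in the board's groove without letting one fall over, and then set the grooved adapter fully home in the open coupler and lock it by swinging both cam arms down together, all the way down against the coupler. The scraper must end up standing on the bare table, clear of the board and gutter, and the pot, bowl and bottle are to be left alone.

Things in the scene. Friction and masses are not known exactly. Their poses are not given: they have to be found in the camera images.
- board: Fixed grey spraying board, slab top 34 mm above the table. Origin: under the slab's centre on the table; x away from the robot, y along the slab to the gutter end, z up. Wiping surface x -95 to +48, y -135 to +135 mm. Near lip x -105 to -95, 10 mm high. Far side: tile stand of two aluminium rails along y. Gutter beyond y = 135.
- gutter (a point): Middle of the gutter's floor, board (-10, 185, 6) mm. Open steel trough at the board's +y end: board y 135 to 235, x -101 to +81, floor 6 mm and walls 28 mm above the table, lower than the slab top, so chips pushed over the slab's end drop in.
- groove (a point): Middle of the groove's floor, board (65, 0, 34) mm; axes as the board's. Groove 14 mm wide (board x 58 to 72), 280 mm long, between the front rail (10 thick, 30 mm above the slab) and the back rail (13 thick, 38 mm above it). Tiles stand in it on their 70 mm edge, width along y; three fit, centres at y -90, 0, +90.
- rack: Fixed wooden tile rack 84 (x) x 130 (y) x 46 mm high. Origin: centre of its underside. Three slots along x, at y = -38, 0, +38, each 11 mm wide, slot floor 6 mm up.
- tile1: Unglazed terracotta test tile 70 wide x 8 thick x 100 tall (0.11 kg). Origin: centre of its bottom edge; x along the 70 mm width, y through the thickness, z up. May be absent (None). It starts on edge in a rack slot with 60 mm showing above the rack. Fragile: must not fall over.
- tile2: Unglazed terracotta test tile 70 wide x 8 thick x 100 tall (0.11 kg). Origin: centre of its bottom edge; x along the 70 mm width, y through the thickness, z up. May be absent (None). It starts on edge in a rack slot with 60 mm showing above the rack. Fragile: must not fall over.
- tile3: Unglazed terracotta test tile 70 wide x 8 thick x 100 tall (0.11 kg). Origin: centre of its bottom edge; x along the 70 mm width, y through the thickness, z up. May be absent (None). It starts on edge in a rack slot with 60 mm showing above the rack. Fragile: must not fall over.
- chip1: Loose flake of dried clay 30 x 22 x 8 mm, 11 g, lying flat on the board. Origin: centre of its underside. May be absent (None).
- chip2: Loose flake of dried clay 30 x 22 x 8 mm, 11 g, lying flat on the board. Origin: centre of its underside. May be absent (None).
- chip3: Loose flake of dried clay 30 x 22 x 8 mm, 11 g, lying flat on the board. Origin: centre of its underside. May be absent (None).
- chip4: Loose flake of dried clay 30 x 22 x 8 mm, 11 g, lying flat on the board. Origin: centre of its underside. May be absent (None).
- chip5: Loose flake of dried clay 30 x 22 x 8 mm, 11 g, lying flat on the board. Origin: centre of its underside. May be absent (None).
- scraper: Loose scraper block (0.16 kg). Black rubber foot 110 (x) x 40 (y) x 22 mm high, wooden handle on it 90 (x) x 22 (y) mm, from 22 to 62 mm up. Origin: centre of its underside; it is gripped across the handle's 22 mm (y). It starts on the bare table.
- coupler: Fixed cam coupler, mouth up: aluminium tube 48 mm outside, 36 mm inside, 115 mm tall, on a round foot 90 wide, 18 high; glaze pipe leaves low to +y. Origin: centre of the foot on the table. Two brass cam arms hinge on pins along x at (0, +29, 105) and (0, -29, 105) mm.
- mouth (a point): Centre of the coupler's open rim, 115 mm above the table; axes as the coupler's.
- cam_a_tip (a point): Free end of the +y brass cam arm, a bar 14 wide (along x) and 6 thick, 65 mm from its pin.
- cam_b_tip (a point): Free end of the -y brass cam arm, 65 mm from its pin.
- cam_a (a joint): Angle (rad) of the +y arm: 0 = pointing outward, 40 degrees above level; 0.70 level; 2.27 (stop) fully down, vertical beside the tube, the two arms then 64 mm over their outsides. Stiff pin (0.06 N m friction), stays where left. Coming down, its cam enters the tube and the adapter's groove; arm down with no adapter in, it blocks the tube.
- cam_b (a joint): Angle of the -y cam arm, same values as cam_a.
- adapter: Loose round adapter (0.2 kg), steel nose, grey plastic flange and boss, 57 mm tall, standing on its nose. Origin: centre of the nose tip; z up. Nose 33 mm diameter (31 at the tip), 0 to 13 mm up; groove 25 diameter, 13 to 33; flange 48 diameter, 33 to 37; grip boss 28 diameter, 37 to 57. Fully home, the flange rests on the coupler's rim, nose tip 33 mm below it.
- tool_pot: Bystander: white ceramic tool pot, 90 mm wide, 110 mm tall. Leave alone.
- bowl: Bystander: grey bowl, 150 mm wide, 70 mm tall. Leave alone.
- spray_bottle: Bystander: clear bottle with a blue cap, 68 mm wide, 180 mm tall. Leave alone.

How it is judged (in metres and radians):
On the way, in this order (a step that is already met when the one before it is completed fails the run):
1. all chips are in the gutter (z of chip1 in the frame of board between 0.003 and 0.032 m and z of chip2 in the frame of board between 0.003 and 0.032 m and z of chip3 in the frame of board between 0.003 and 0.032 m and z of chip4 in the frame of board between 0.003 and 0.032 m and z of chip5 in the frame of board between 0.003 and 0.032 m and y of chip1 in the frame of board between 0.135 and 0.237 m and y of chip2 in the frame of board between 0.135 and 0.237 m and y of chip3 in the frame of board between 0.135 and 0.237 m and y of chip4 in the frame of board between 0.135 and 0.237 m and y of chip5 in the frame of board between 0.135 and 0.237 m), for 0.2 s.
2. every tile stands upright in the groove (z of each of tile1, tile2, tile3 in the frame of groove below 0.006 m and x of tile1 in the frame of groove between -0.009 and 0.009 m and y of tile1 in the frame of groove between -0.115 and 0.115 m and angle between each of tile1, tile2, tile3's own z axis and vertical below 0.3 rad and x of tile2 in the frame of groove between -0.009 and 0.009 m and y of tile2 in the frame of groove between -0.115 and 0.115 m and x of tile3 in the frame of groove between -0.009 and 0.009 m and y of tile3 in the frame of groove between -0.115 and 0.115 m), for 0.2 s.
3. the adapter is fully home in the coupler (z of adapter in the frame of mouth between -0.036 and -0.03 m and horizontal distance between adapter and mouth below 0.005 m and angle between adapter's own z axis and vertical below 0.1 rad), for 0.2 s.
4. both cam arms are fully down (all of step 3 and value of joint each of cam_a, cam_b above 2.07 rad), for 0.2 s.
At the end, for the whole second after the job is handed in: Chips in the gutter, 2 mm or more below the slab top; tiles upright in the groove (within 115 mm of its middle, 6 mm of its floor, lean under 0.3 rad); adapter home within 3 mm, centred within 5 mm, upright within 0.1 rad; both cam joints above 2.07; scraper upright on the table; all at rest (all of step 1 and all of step 2 and all of step 4 and height (world z) of scraper below 0.004 m and angle between scraper's own z axis and vertical below 0.1 rad and linear speed of each of scraper, adapter, tile1, tile2, tile3 below 0.02 m/s); the robot touches nothing.
It fails at once if one cam arm is swung down (past 1.6) while the other is still up (below 0.9) ((value of joint cam_a above 1.6 rad and value of joint cam_b below 0.9 rad) or (value of joint cam_b above 1.6 rad and value of joint cam_a below 0.9 rad)).
It fails at once if a tile falls over (tilts past 1 rad) (angle between any of tile1, tile2, tile3's own z axis and vertical above 1 rad).
It fails at once if the fingers push a chip (contact force between the fingers and chip1 above 0.05 N or contact force between the fingers and chip2 above 0.05 N or contact force between the fingers and chip3 above 0.05 N or contact force between the fingers and chip4 above 0.05 N or contact force between the fingers and chip5 above 0.05 N).
It fails at once if a bystander is moved more than 30 mm (distance of any of tool_pot, bowl, spray_bottle from where it was at the start of the episode above 0.03 m).
Of tile1, tile2, tile3 only 2 to 3 are there at a start; the rules pass over those that are not, and their reading is None.
Of chip1, chip2, chip3, chip4, chip5 only 3 to 5 are there at a start; the rules pass over those that are not, and their reading is None.
At some moment in a run one of scraper, adapter may be knocked a few centimetres aside while the robot is not near it.
It also fails if it takes over 208 s, if anything falls off the work surface, if the arm or the gripper's body presses on something with over 40 N, if the wrist force passes 120 N, or if a joint passes its speed limit or range.

ROBOT

A 6-joint arm with a two-finger parallel gripper is mounted at the origin on the work surface. World frame = base frame: x ahead of the robot, y to its left, z up, the work surface at z = 0. Lengths are in m, angles in degrees, forces in N, time in s.
With the tool pointing down it reaches from about 0.35 to 0.875 m from the base axis. Payload 4.2 kg.
Tool frame: the origin (TCP) lies midway between the tips of the shut fingers; the grasp point (between the pads) lies 19 mm behind it; z points along the fingers, y is the line along which they close (so a half turn about z gives the same grasp; the last joint's range is limited). The gripper opens to 87 mm and grips with 3 to 60 N. Pads are 19 mm wide; open, the fingers measure 117 mm over their backs; the gripper's body (75 mm by 190 mm) begins 51 mm behind the grasp point.
Start: joints at [-53.824, 22.042, 0.453, 0, -68.411, -14.817], TCP at [0.228, -0.582, 0.223] pointing down, gripper open.
Joint ranges: [-179.83, 179.83], [-69.29, 118.12], [-61.27, 80.66], [-181.25, 117.63], [-171.15, -9.14], [-177.46, 177.46]. Speed limits (degrees/s): [159.86, 159.86, 180, 180, 180, 180].

INTERFACE

Orientations are given as a 3x3 rotation matrix whose columns are the frame's x, y, z axes.
In Python, from station import r gives the robot as it stands.
- The arm moves only by the shell command python3 steer.py 'ROWS'. ROWS is a JSON list of rows, 1 to 8 of them, each of 7 numbers: the opening from 0.0 (shut) to 1.0 (fully open), then dx, dy, dz in m, then a rotation vector rx, ry, rz in degrees; each row is the pose to reach, as a shift and turn from the pose commanded when the command began, along the tool's axes at that moment; what a row does not reach only later rows make up. A row lasts 1/10 s, in which the tool goes at most 0.05 m and 8.59 degrees, less where a joint would pass 70% of its speed; a pose out of reach is approached as far as the arm can. The fingers move at their own pace and stop on an object; the grip force is fixed at half the most. Time passes only in rows, so rows that do not move let the fingers close. It prints the time, the measured TCP pose, the force, the opening and the grip force at its end.
- r.sense(): the state, without advancing time (a new reading comes with each control period).
- r.capture(name): name is "scene" or "side" or "wrist"; returns a dict with "pixels" (420x560x3 uint8, red, green, blue), "z_map" (420x560 float32, m along the optical axis (not along the pixel's ray), 0 where there is no reading), "K" (3x3 intrinsics, pixels), "world_from_camera" (4x4, takes a point from camera to world coordinates). Camera axes: x right, y up, looking along -z (the intrinsics and any distortion apply to the point x, -y, -z); pixel columns grow to the right and rows downward; lengths in m; the calibration is good to about 2 mm. A picture is of the moment at which its call begins.
- r.finish_job(): hands the job in; it is judged then, once.
The state is a dict: "time_s": time; "joints": joint angles; "joint_velocities": joint speeds; "effort": joint torques, N m; "tcp_pos": TCP position; "ee_rot": TCP orientation; "wrist_force": force on the tool from outside, world axes, zero at the start; "moment": the same for the moment, N m; "gripper_width": opening from 0.0 (shut) to 1.0 (fully open); "gripper_force": force on a finger pad.
Only numpy, scipy, OpenCV 4.12 (cv2) and the standard library are available. Lean on these libraries where they do the work, as an engineer would, in place of code of your own. Each camera call takes 0.05 s, during which the arm holds its last target. There are 200 camera calls.

## Working session

There is one attempt and no reset: what is moved stays moved. The work goes in short steps, Python scripts to look and compute and a shell command to move; the robot and the scene stay as the last step left them, time stands still between calls to the robot, and variables do not carry over. Pictures are saved under pics/ and viewed, at most 14 in all, crops included, and the job is handed in when it is done.

```bash
ls; mkdir -p pics; cat > h.py <<'E'
import numpy as np, cv2, json
from station import r
def cap(n,f=None):
    c=r.capture(n)
    if f: cv2.imwrite('pics/'+f,c['pixels'][:,:,::-1])
    return c
def world(c):
    z=c['z_map'];K=c['K'];v,u=np.mgrid[0:z.shape[0],0:z.shape[1]]
    P=np.stack([(u-K[0,2])/K[0,0]*z,-(v-K[1,2])/K[1,1]*z,-z],-1)
    T=c['world_from_camera'];return P@T[:3,:3].T+T[:3,3]
def proj(c,p):
    T=np.linalg.inv(c['world_from_camera']);q=T[:3,:3]@np.array(p)+T[:3,3];K=c['K']
    return K[0,0]*q[0]/-q[2]+K[0,2],K[1,1]*-q[1]/-q[2]+K[1,2]
E
python3 - <<'E'
from h import *
s=r.sense();print(s)
for n in ['scene','side','wrist']:
    c=cap(n,n+'0.png');np.savez(n+'0.npz',**c);print(n,c['K'].round(1).tolist(),c['world_from_camera'].round(3).tolist())
a=cv2.imread('pics/scene0.png');b=cv2.imread('pics/side0.png')
E
```

```text
pics
station.py
steer.py
{'time_s': 0.0, 'joints': array([-5.38243436e+01,  2.20906503e+01,  3.81259845e-01, -2.87282335e-02,
       -6.84120862e+01, -1.48154712e+01]), 'joint_velocities': array([ 0.00074019, -0.07469137,  0.05433122, -0.01776505,  0.07254953,
       -0.06763875]), 'effort': array([-3.20871559e-04, -3.90666175e+01,  1.87407303e+01,  4.21988457e+00,
        1.09408065e-02, -2.20407014e-04]), 'tcp_pos': array([ 0.22743326, -0.58151012,  0.22147157]), 'ee_rot': array([[-9.31376461e-01, -3.64056483e-01, -8.75083065e-04],
       [-3.64057523e-01,  9.31374346e-01,  1.98658606e-03],
       [ 9.18003812e-05,  2.16884007e-03, -9.99997644e-01]]), 'wrist_force': array([ 0.28873909, -0.49648558, -0.46400165]), 'moment': array([ 0.05411753, -0.01907451,  0.06778104]), 'gripper_force': 0.0, 'gripper_width': 0.9998201634561362}
scene [[540.8, 0.0, 279.9], [0.0, 540.8, 205.8], [0.0, 0.0, 1.0]] [[0.9, -0.326, 0.289, 1.021], [0.435, 0.692, -0.576, -0.801], [-0.012, 0.644, 0.765, 1.184], [0.0, 0.0, 0.0, 1.0]]
side [[415.5, 0.0, 277.3], [0.0, 415.5, 210.4], [0.0, 0.0, 1.0]] [[-0.987, 0.087, -0.133, 0.463], [-0.159, -0.533, 0.831, 0.878], [0.001, 0.841, 0.54, 0.67], [0.0, 0.0, 0.0, 1.0]]
wrist [[295.1, 0.0, 280.3], [0.0, 295.1, 213.6], [0.0, 0.0, 1.0]] [[-0.363, -0.902, -0.236, 0.163], [0.932, -0.351, -0.093, -0.608], [0.001, -0.254, 0.967, 0.383], [0.0, 0.0, 0.0, 1.0]]
```

View pics/scene0.png

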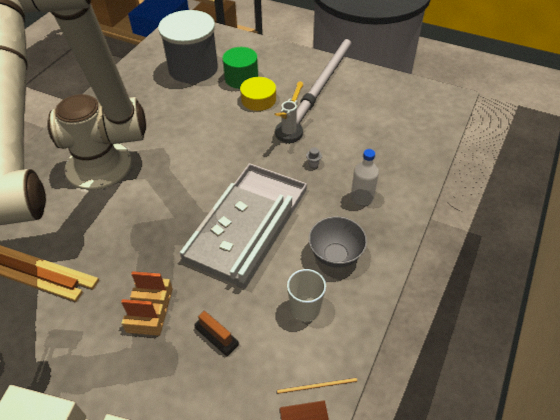

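View pics/side0.png

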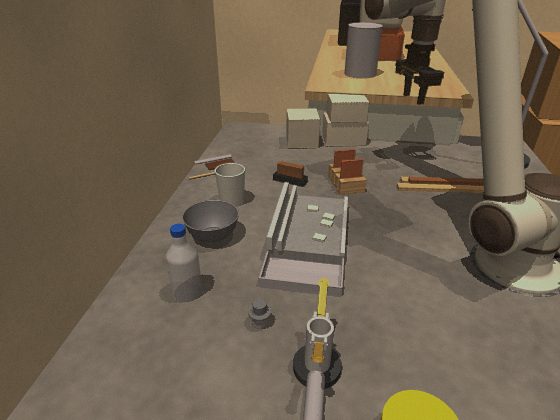

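```bash
cat > top.py <<'E'
import sys
from h import *
# top-down colour and height raster, 1 mm/px: u=(y from +0.45 down), v = x
x0,x1,y0,y1=0.2,0.9,-0.55,0.45
S=800
col=np.zeros((700,1000,3),np.uint8);hz=np.full((700,1000),-1.0)
for n in ['scene','side']:
    c=dict(np.load(n+'0.npz'));W=world(c);z=c['z_map'];m=(z>0)
    X,Y,Z=W[...,0],W[...,1],W[...,2]
    m&=(X>x0)&(X<x1)&(Y>y0)&(Y<y1)&(Z<0.25)&(Z>-.02)
    t=m&(abs(Z)<.012);print(n,'table z',np.percentile(Z[t],[10,50,90]).round(4))
    i=((x1-X[m])*1000).astype(int).clip(0,699);j=((y1-Y[m])*1000).astype(int).clip(0,999)
    for a,b,zz,cc in zip(i,j,Z[m],c['pixels'][m]):
        if zz>hz[a,b]: hz[a:a+2,b:b+2]=zz;col[a:a+2,b:b+2]=cc
np.savez('top.npz',col=col,hz=hz)
cm=cv2.applyColorMap((np.clip(hz,0,.13)/.13*255).astype(np.uint8),cv2.COLORMAP_JET);cm[hz<-.5]=0
im=np.vstack([cv2.resize(col[:,:,::-1],(800,560))[100:400],cv2.resize(cm,(800,560))[100:400]])
im=np.vstack([col[:,:,::-1][50:600],cm[50:600]]);im=cv2.resize(im,(545,600));
cv2.imwrite('pics/top.png',cv2.resize(cm,(800,560)));
E
python3 top.py
```

```text
scene table z [-0.0026  0.0007  0.0045]
side table z [-0.0015  0.0001  0.0021]
```

View pics/top.png

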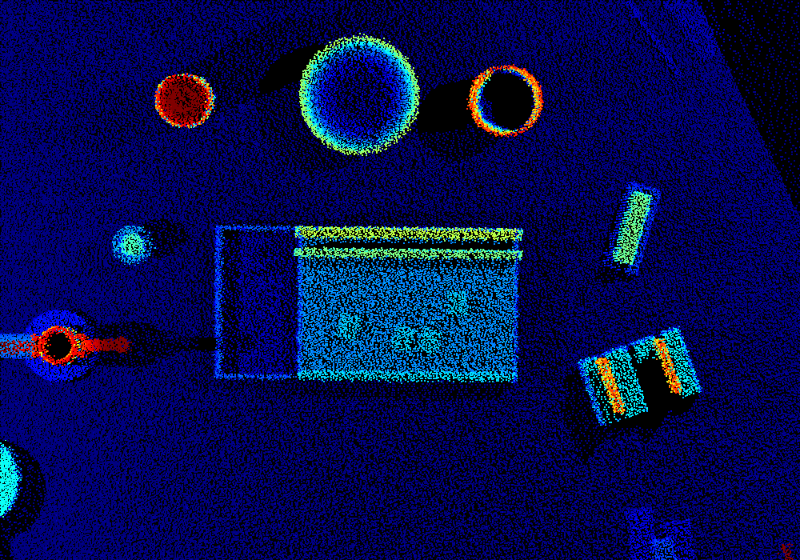

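```bash
cat > meas.py <<'E'
from h import *
from scipy.optimize import least_squares
P={}
for n in ['scene','side']:
    c=dict(np.load(n+'0.npz'));W=world(c);m=c['z_map']>0
    P[n]=(W[m],c['pixels'][m].astype(int))
def sel(n,xr,yr,zr):
    w,k=P[n];m=np.ones(len(w),bool)
    for i,q in enumerate((xr,yr,zr)): m&=(w[:,i]>q[0])&(w[:,i]<q[1])
    return w[m],k[m]
def rect(w):
    (c,s,a)=cv2.minAreaRect(w[:,:2].astype(np.float32)*1000);return np.round(c,1),np.round(s,1),round(a,2)
def circ(w):
    f=lambda p:np.hypot(w[:,0]-p[0],w[:,1]-p[1])-p[2]
    o=least_squares(f,[*w[:,:2].mean(0),.03],loss='soft_l1',f_scale=.002);return o.x.round(4)
for n in P:
    print('==',n)
    w,k=sel(n,(.55,.61),(-.22,.1),(.066,.08));print('backrail',rect(w),np.polyfit(w[:,1],w[:,0],1).round(4),np.median(w[:,2]).round(4),np.percentile(w[:,0],[2,98]).round(4))
    w,k=sel(n,(.57,.595),(-.22,.1),(.058,.069));print('frontrail',rect(w),np.polyfit(w[:,1],w[:,0],1).round(4),np.median(w[:,2]).round(4),np.percentile(w[:,0],[2,98]).round(4))
    w,k=sel(n,(.41,.44),(-.22,.1),(.04,.05));print('lip',rect(w),np.polyfit(w[:,1],w[:,0],1).round(4),np.median(w[:,2]).round(4))
    w,k=sel(n,(.45,.56),(-.22,.2),(.028,.038));print('slab z',np.median(w[:,2]).round(4),'y',np.percentile(w[:,1],[0.5,99.5]).round(4))
    w,k=sel(n,(.36,.52),(-.45,-.25),(.04,.052));print('rack top',rect(w),np.median(w[:,2]).round(4))
    for nm,yr in (('tA',(-.335,-.28)),('tB',(-.415,-.36))):
        w,k=sel(n,(.36,.52),yr,(.097,.115));
        if len(w)>5: print(nm,len(w),rect(w),np.median(w[:,2]).round(4),w[:,:2].mean(0).round(4))
    w,k=sel(n,(.55,.7),(-.4,-.28),(.052,.072));print('scraper',rect(w),np.median(w[:,2]).round(4),len(w))
    w,k=sel(n,(.55,.7),(-.4,-.28),(.01,.072));print('scraper all',rect(w))
    w,k=sel(n,(.55,.65),(.25,.33),(.05,.065));print('boss',circ(w),rect(w),np.median(w[:,2]).round(4),len(w))
    w,k=sel(n,(.55,.65),(.25,.33),(.030,.041));print('flange',circ(w),rect(w),np.median(w[:,2]).round(4),len(w))
    w,k=sel(n,(.43,.51),(.34,.42),(.110,.119));print('rim',circ(w),rect(w),np.median(w[:,2]).round(4),len(w))
    w,k=sel(n,(.40,.54),(.30,.45),(.012,.022));print('foot',circ(w),rect(w),len(w))
    w,k=sel(n,(.43,.51),(.25,.338),(.09,.2));print('armB',rect(w),w[:,2].min().round(3),w[:,2].max().round(3),len(w))
    if len(w): q=w[w[:,2]>w[:,2].max()-.006];print('tipB',q.mean(0).round(4),w[w[:,1].argmin()].round(3))
    w,k=sel(n,(.43,.51),(.41,.5),(.09,.2));print('armA',rect(w),w[:,2].max().round(3),len(w))
    if len(w): q=w[w[:,2]>w[:,2].max()-.006];print('tipA',q.mean(0).round(4),w[w[:,1].argmax()].round(3))
    w,k=sel(n,(.44,.56),(-.2,.07),(.025,.05));m=(k.min(1)>np.percentile(k.min(1),50)+25)
    print('chips',m.sum(),k.mean(0).round())
E
python3 meas.py
```

```text
== scene
backrail (array([593.7, -60.9]), array([283.1,  32.5]), 89.99) [0.0019 0.5999] 0.0713 [0.579  0.6097]
frontrail (array([582.6, -61.9]), array([280.9,  14.1]), 89.23) [0.0089 0.5839] 0.0642 [0.5766 0.5889]
lip (array([429.6, -58.9]), array([273.7,  15.4]), 89.76) [0.0078 0.4307] 0.0442
slab z 0.0342 y [-0.1955  0.1752]
rack top (array([ 429.8, -351.3]), array([ 86.5, 131.5]), 19.88) 0.0465
tA 147 (array([ 418.1, -315. ]), array([70. , 11.8]), 19.83) 0.1059 [ 0.4185 -0.3153]
tB 152 (array([ 442.2, -386.4]), array([68.8, 10.5]), 20.85) 0.1056 [ 0.4433 -0.3867]
scraper (array([ 614.3, -341.4]), array([23.6, 91. ]), 73.81) 0.062 382
scraper all (array([ 614. , -342.6]), array([ 41. , 113.9]), 75.89)
boss [0.5924 0.2835 0.0108] (array([591.8, 284.5]), array([27.5, 30. ]), 42.67) 0.057 64
flange [0.5923 0.2861 0.02  ] (array([594.4, 280.6]), array([45.8, 41.9]), 20.29) 0.0371 82
rim [0.4671 0.3757 0.023 ] (array([465.8, 377.8]), array([46.3, 74.9]), 20.19) 0.1144 120
foot [0.4663 0.3774 0.038 ] (array([465.5, 378.3]), array([ 87.3, 102.8]), 28.11) 252
armB (array([468.5, 310.9]), a
[... 858 characters left out ...]
3) 0.061 148
scraper all (array([ 617.2, -332.4]), array([ 42.7, 114.2]), 80.05)
boss [0.5947 0.2872 0.0106] (array([594.4, 286. ]), array([26.6, 27. ]), 63.28) 0.0565 137
flange [0.5952 0.2847 0.0197] (array([594.9, 290.1]), array([45.1, 40.8]), 10.39) 0.0367 194
rim [0.4687 0.3789 0.0224] (array([468.8, 379.7]), array([75.6, 46.7]), 70.71) 0.1142 374
foot [0.4686 0.3778 0.0372] (array([465., 385.]), array([ 89.1, 100.4]), 25.72) 751
armB (array([470.6, 313.8]), array([47.6, 18.8]), 87.69) 0.111 0.149 259
tipB [0.4702 0.2956 0.1457] [0.473 0.29  0.147]
armA (array([468.2, 439.7]), array([25.5, 59.3]), 0.03) 0.144 214
tipA [0.4679 0.4644 0.1399] [0.463 0.469 0.139]
chips 182 [140. 132. 119.]
```

```bash
cat >> h.py <<'E'
from scipy.spatial.transform import Rotation as Ro
def delta(x,y,z,yaw):
    """shift/turn in tool axes to reach tcp (x,y,z), tool down, tool y axis at world angle yaw (mod 180)"""
    s=r.sense();R=s['ee_rot'];d=R.T@(np.array([x,y,z])-s['tcp_pos'])
    best=None
    for k in (0,180):
        a=np.radians(yaw+k);yy=np.array([np.cos(a),np.sin(a),0]);zz=np.array([0,0,-1.]);T=np.c_[np.cross(yy,zz),yy,zz]
        v=Ro.from_matrix(R.T@T).as_rotvec(degrees=True)
        if best is None or np.linalg.norm(v)<np.linalg.norm(best): best=v
    print('d',d.round(4).tolist(),'rot',best.round(2).tolist(),'rows>=',int(np.ceil(max(np.linalg.norm(d)/.05,np.linalg.norm(best)/8.59))), 't',round(s['time_s'],2),'w',round(s['gripper_width'],3),'tcp',s['tcp_pos'].round(4),'F',s['wrist_force'].round(1),'j',s['joints'].round(0))
E
cat > d.py <<'E'
import sys
from h import *
delta(*map(float,sys.argv[1:5]))
E
python3 d.py 0.615 -0.339 0.13 73.6; python3 -c "
import numpy as np
from meas import *" >/dev/null; python3 - <<'E'
import numpy as np,cv2,io,contextlib
with contextlib.redirect_stdout(io.StringIO()): from meas import *
# chips: points 5-10 mm above slab, clustered on a 1 mm raster, per view
for n in P:
    w,k=sel(n,(.438,.57),(-.2,.09),(.037,.05));g=np.zeros((140,300),np.uint8)
    g[((w[:,0]-.435)*1000).astype(int),((w[:,1]+.2)*1000).astype(int)]=255
    g=cv2.morphologyEx(g,cv2.MORPH_CLOSE,np.ones((5,5)));g=cv2.morphologyEx(g,cv2.MORPH_OPEN,np.ones((7,7)))
    for c in cv2.findContours(g,0,2)[0]:
        if cv2.contourArea(c)>150:
            x,y,a,b=cv2.boundingRect(c);print(n,'board x',x*0+y+435-530.6,'..',y+b+435-530.6,'board y',x-200+59.6,'..',x+a-200+59.6)
E
```

```text
d [-0.4493, 0.0847, 0.0918] rot [0.09, -0.04, 37.75] rows>= 10 t 0.15 w 1.002 tcp [ 0.2275 -0.5817  0.2217] F [-0.2  1.2 -0.4] j [-54.  22.   0.  -0. -68. -15.]
scene board x -22.600000000000023 .. -7.600000000000023 board y -74.4 .. -54.4
scene board x -53.60000000000002 .. -39.60000000000002 board y -6.399999999999999 .. 13.600000000000001
scene board x -57.60000000000002 .. -34.60000000000002 board y 61.6 .. 81.6
scene board x -72.60000000000002 .. -42.60000000000002 board y -41.4 .. -14.399999999999999
side board x -50.60000000000002 .. -22.600000000000023 board y 75.6 .. 87.6
side board x -62.60000000000002 .. -37.60000000000002 board y 7.600000000000001 .. 20.6
```

```bash
python3 steer.py '[[0.8,-0.23,0.04,0,0,0,19],[0.8,-0.23,0.04,0,0,0,19],[0.8,-0.23,0.04,0,0,0,19],[0.8,-0.23,0.04,0,0,0,19],[0.8,-0.449,0.085,0,0,0,37.7],[0.8,-0.449,0.085,0,0,0,37.7],[0.8,-0.449,0.085,0,0,0,37.7],[0.8,-0.449,0.085,0,0,0,37.7]]'; python3 steer.py '[[0.8,0,0,0,0,0,0],[0.8,0,0,0,0,0,0],[0.8,0,0,0,0,0,0]]' ; python3 d.py 0.615 -0.339 0.13 73.6
```

```text
time_s: 0.95
tcp_pos: [0.5623, -0.3725, 0.2223]
ee_rot: [[-0.959, 0.282, -0.0], [0.282, 0.959, 0.0], [0.001, 0.0, -1.0]]
wrist_force: [0.9, -1.2, 0.5]
gripper_width: 0.8
gripper_force: 0.0
time_s: 1.25
tcp_pos: [0.5602, -0.3743, 0.2222]
ee_rot: [[-0.959, 0.282, -0.001], [0.282, 0.959, 0.0], [0.001, 0.0, -1.0]]
wrist_force: [-1.2, -0.5, -0.7]
gripper_width: 0.802
gripper_force: 0.0
d [-0.0427, 0.0493, 0.0922] rot [0.0, -0.05, 0.03] rows>= 3 t 1.25 w 0.802 tcp [ 0.5602 -0.3743  0.2222] F [-1.2 -0.5 -0.7] j [-20.  27.   8.   0. -71. -86.]
```

```bash
python3 steer.py '[[0.8,-0.043,0.049,0,0,0,0],[0.8,-0.043,0.049,0,0,0,0],[0.8,-0.043,0.049,0,0,0,0]]' | sed -n 2p; python3 - <<'E'
from h import *
c=cap('wrist');W=world(c)
m=(c['z_map']>0)&(W[...,2]>.052)&(W[...,2]<.07)&(abs(W[...,0]-.615)<.08)&(abs(W[...,1]+.339)<.08)
w=W[m];print(m.sum(),np.median(w[:,2]),cv2.minAreaRect(w[:,:2].astype(np.float32)*1000))
m=(c['z_map']>0)&(W[...,2]>.012)&(W[...,2]<.026)&(abs(W[...,0]-.615)<.08)&(abs(W[...,1]+.339)<.08)
w=W[m];print(m.sum(),np.median(w[:,2]),cv2.minAreaRect(w[:,:2].astype(np.float32)*1000))
delta(.615,-.339,.03,73.6)
E
```

```text
tcp_pos: [0.6165, -0.3388, 0.2221]
1537 0.06134733426173994 ((615.935302734375, -340.596923828125), (21.981990814208984, 89.51303100585938), 73.95682525634766)
1276 0.02146359436466036 ((615.5968017578125, -340.56158447265625), (39.944393157958984, 108.94032287597656), 73.94233703613281)
d [0.0005, 0.0002, 0.1922] rot [0.0, -0.05, 0.05] rows>= 4 t 1.6 w 0.804 tcp [ 0.6155 -0.3394  0.2222] F [-0.6 -0.4 -0. ] j [-16.  30.  13.  -0. -73. -91.]
```

```bash
python3 steer.py '[[0.8,0,-0.001,0.1,0,0,0],[0.8,0,-0.001,0.1,0,0,0],[0.8,0,-0.001,0.192,0,0,0.3],[0.8,0,-0.001,0.192,0,0,0.3],[0.8,0,-0.001,0.192,0,0,0.3],[0.2,0,-0.001,0.192,0,0,0.3],[0.2,0,-0.001,0.192,0,0,0.3],[0.2,0,-0.001,0.192,0,0,0.3]]' ; python3 steer.py '[[0.1,0,0,0,0,0,0],[0.1,0,0,0,0,0,0],[0.1,0,0,0,0,0,0],[0.1,0,0,0,0,0,0]]'
```

```text
time_s: 2.4
tcp_pos: [0.6175, -0.341, 0.0343]
ee_rot: [[-0.958, 0.286, 0.006], [0.286, 0.958, -0.002], [-0.006, -0.0, -1.0]]
wrist_force: [0.1, 0.1, 0.6]
gripper_width: 0.613
gripper_force: 0.0
time_s: 2.8
tcp_pos: [0.6158, -0.34, 0.0308]
ee_rot: [[-0.958, 0.286, 0.0], [0.286, 0.958, -0.0], [-0.0, -0.0, -1.0]]
wrist_force: [-1.3, -0.4, 5.1]
gripper_width: 0.248
gripper_force: 29.3
```

```bash
python3 steer.py '[[0.1,0,0,-0.05,0,0,0],[0.1,0,0,-0.1,0,0,0],[0.1,0,0,-0.17,0,0,0],[0.1,0,0,-0.17,0,0,0],[0.1,0,0,-0.17,0,0,0]]' | sed -n 2p; python3 d.py 0.4965 -0.1813 0.2 89.5
```

```text
tcp_pos: [0.6174, -0.3407, 0.2052]
d [0.1615, 0.1182, 0.0038] rot [-0.1, 0.47, -16.12] rows>= 5 t 3.3 w 0.25 tcp [ 0.6174 -0.3407  0.2052] F [ 0.7 -0.2 -2.6] j [-16.  30.  11.   0. -71. -91.]
```

```bash
python3 steer.py '[[0.1,0.1615,0.118,0,0,0,-16],[0.1,0.1615,0.118,0,0,0,-16],[0.1,0.1615,0.118,0,0,0,-16],[0.1,0.1615,0.118,0,0,0,-16],[0.1,0.1615,0.118,0,0,0,-16],[0.1,0.1615,0.118,0,0,0,-16],[0.1,0.1615,0.118,0,0,0,-16]]' | sed -n 2,3p; python3 - <<'E'
from h import *
c=cap('wrist','w1.png');W=world(c);np.savez('w1.npz',**c)
def s(xr,yr,zr):
    m=(c['z_map']>0)
    for i,q in enumerate((xr,yr,zr)): m&=(W[...,i]>q[0])&(W[...,i]<q[1])
    return W[m]
for nm,xr,zr in (('back',(.595,.625),(.068,.076)),('front',(.57,.6),(.06,.067)),('lip',(.415,.445),(.041,.048))):
    w=s(xr,(-.23,.1),zr)
    if len(w)>20: print(nm,len(w),cv2.minAreaRect(w[:,:2].astype(np.float32)*1000),np.polyfit(w[:,1],w[:,0],1),np.median(w[:,2]))
w=s((.45,.56),(-.25,.0),(.03,.037));print('slab',np.median(w[:,2]),w[:,1].min(),w[:,1].max())
w=s((.438,.57),(-.2,.09),(.038,.05));print('chips ext',w.min(0),w.max(0),len(w))
delta(.4965,-.1813,.067,89.5)
E
```

```text
tcp_pos: [0.4949, -0.1809, 0.1996]
ee_rot: [[-1.0, 0.011, -0.001], [0.011, 1.0, 0.0], [0.001, 0.0, -1.0]]
back 687 ((610.5684204101562, 34.28048324584961), (67.15695190429688, 13.428792953491211), 89.18495178222656) [0.00619931 0.60980194] 0.07121913990206952
lip 2570 ((431.84246826171875, -57.99755859375), (269.5322570800781, 9.196728706359863), 89.27449035644531) [0.01261264 0.43253111] 0.04341329997428264
slab 0.03340960783372418 -0.1902700199377033 -8.446396648070786e-06
chips ext [ 0.43800282 -0.13299002  0.03805189] [0.537373   0.07554658 0.04397365] 2208
d [-0.0016, -0.0002, 0.1326] rot [0.01, -0.07, -0.18] rows>= 3 t 4.05 w 0.248 tcp [ 0.4951 -0.1812  0.1996] F [ 0.6 -0.  -1.7] j [ -2.  14. -15.  -0. -61. -88.]
```

View pics/w1.png

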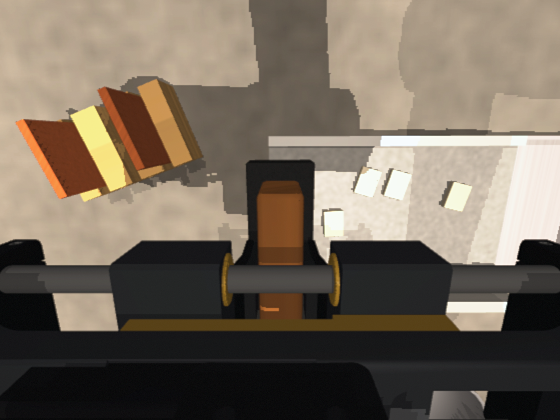

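```bash
python3 steer.py '[[0.1,-0.0035,0,0.05,0,0,0],[0.1,-0.0035,0,0.1,0,0,0],[0.1,-0.0035,0,0.12,0,0,0],[0.1,-0.0035,0,0.13,0,0,0],[0.1,-0.0035,0,0.1335,0,0,0],[0.1,-0.0035,0,0.1335,0,0,0]]'; python3 steer.py '[[0.1,0,0.01,0,0,0,0],[0.1,0,0.02,0,0,0,0],[0.1,0,0.03,0,0,0,0]]'
```

```text
time_s: 4.65
tcp_pos: [0.4993, -0.1813, 0.0674]
ee_rot: [[-1.0, 0.012, 0.001], [0.012, 1.0, -0.0], [-0.001, -0.0, -1.0]]
wrist_force: [1.1, -0.1, -1.5]
gripper_width: 0.251
gripper_force: 30.0
time_s: 4.95
tcp_pos: [0.4992, -0.1498, 0.0681]
ee_rot: [[-1.0, 0.011, 0.002], [0.011, 1.0, 0.0], [-0.002, 0.0, -1.0]]
wrist_force: [0.1, 0.1, -1.6]
gripper_width: 0.251
gripper_force: 30.0
```

```bash
python3 steer.py '[[0.1,0,0.015,0.0015,0,0,0],[0.1,0,0.03,0.0015,0,0,0],[0.1,0,0.045,0.0015,0,0,0],[0.1,0,0.06,0.0015,0,0,0],[0.1,0,0.075,0.0015,0,0,0],[0.1,0,0.09,0.0015,0,0,0],[0.1,0,0.105,0.0015,0,0,0],[0.1,0,0.12,0.0015,0,0,0]]';python3 steer.py '[[0.1,0,0.015,0,0,0,0],[0.1,0,0.03,0,0,0,0],[0.1,0,0.045,0,0,0,0],[0.1,0,0.06,0,0,0,0],[0.1,0,0.075,0,0,0,0],[0.1,0,0.09,0,0,0,0]]'; python3 steer.py '[[0.1,0,0.01,0,0,0,0],[0.1,0,0.02,0,0,0,0],[0.1,0,0.03,0,0,0,0],[0.1,0,0.03,0,0,0,0]]';  python3 - <<'E'
from h import *
c=cap('side','s1.png');cv2.imwrite('pics/s1.png',cv2.resize(c['pixels'][160:320,220:400,::-1],None,fx=3,fy=3))
delta(.5,.091,.067,89.5)
E
```

```text
time_s: 5.75
tcp_pos: [0.5, -0.0293, 0.0662]
ee_rot: [[-1.0, 0.01, 0.001], [0.01, 1.0, 0.0], [-0.001, 0.0, -1.0]]
wrist_force: [1.1, 0.3, -2.3]
gripper_width: 0.248
gripper_force: 30.0
time_s: 6.35
tcp_pos: [0.5009, 0.0606, 0.0657]
ee_rot: [[-1.0, 0.011, 0.0], [0.011, 1.0, 0.0], [-0.0, 0.0, -1.0]]
wrist_force: [0.6, -0.5, -1.8]
gripper_width: 0.249
gripper_force: 30.0
time_s: 6.75
tcp_pos: [0.5016, 0.0903, 0.0656]
ee_rot: [[-1.0, 0.01, 0.0], [0.01, 1.0, 0.0], [-0.0, 0.0, -1.0]]
wrist_force: [-0.3, -0.1, -1.4]
gripper_width: 0.248
gripper_force: 30.0
d [0.0013, 0.0014, -0.0015] rot [-0.0, -0.01, -0.1] rows>= 1 t 6.8 w 0.25 tcp [0.5013 0.0896 0.0655] F [ 0.6 -0.5 -1.6] j [  28.   21.  -27.    0.  -42. -119.]
```

View pics/s1.png

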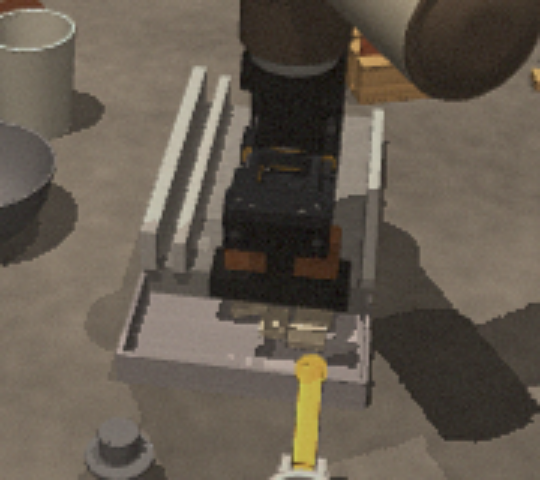

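```bash
python3 steer.py '[[0.1,0,0,-0.03,0,0,0],[0.1,0,0,-0.06,0,0,0],[0.1,0,-0.05,-0.1,0,0,0],[0.1,0,-0.1,-0.1,0,0,0],[0.1,0,-0.15,-0.1,0,0,0],[0.1,0,-0.15,-0.1,0,0,0]]' | sed -n 2p;  python3 - <<'E'
from h import *
for n in ('side','scene'):
    c=cap(n);W=world(c);np.savez('%s1.npz'%n,**c)
    def s(xr,yr,zr):
        m=(c['z_map']>0)
        for i,q in enumerate((xr,yr,zr)): m&=(W[...,i]>q[0])&(W[...,i]<q[1])
        return W[m],c['pixels'][m]
    w,k=s((.44,.60),(.08,.17),(.0,.1));b=w[w[:,2]>.0115]
    print(n,'gutter pts',len(w),'floor',np.median(w[:,2]).round(4),'above',len(b),np.percentile(b[:,2],[50,90,100]).round(4),b[:,:2].min(0).round(3),b[:,:2].max(0).round(3))
    w,k=s((.45,.57),(-.19,.07),(.039,.05));print('left on slab',len(w))
delta(.616,-.341,.166,74)
E
```

```text
tcp_pos: [0.4985, -0.0648, 0.166]
side gutter pts 1346 floor 0.0067 above 326 [0.0143 0.0203 0.0645] [0.459 0.08 ] [0.587 0.129]
left on slab 0
scene gutter pts 904 floor 0.0075 above 178 [0.0142 0.0198 0.0309] [0.441 0.085] [0.599 0.168]
left on slab 110
d [-0.1215, -0.2761, -0.0006] rot [-0.0, -0.03, 15.1] rows>= 7 t 7.5 w 0.25 tcp [ 0.4989 -0.063   0.1654] F [-1.1  0.9 -2. ] j [  11.   13.  -21.   -0.  -56. -102.]
```

```bash
python3 steer.py '[[0.1,-0.12,-0.276,0,0,0,15],[0.1,-0.12,-0.276,0,0,0,15],[0.1,-0.12,-0.276,0,0,0,15],[0.1,-0.12,-0.276,0,0,0,15],[0.1,-0.12,-0.276,0,0,0,15],[0.1,-0.12,-0.276,0,0,0,15],[0.1,-0.12,-0.276,0,0,0,15],[0.1,-0.12,-0.276,0,0,0,15]]' | sed -n 2p;  python3 - <<'E'
from h import *
c=cap('scene');W=world(c)
m=(c['z_map']>0)&(W[...,0]>.45)&(W[...,0]<.57)&(W[...,1]>-.19)&(W[...,1]<.07)&(W[...,2]>.0385)&(W[...,2]<.05)
print('left',m.sum());delta(.616,-.341,.032,74)
E
```

```text
tcp_pos: [0.6163, -0.338, 0.1634]
left 119
d [-0.0012, -0.004, 0.1322] rot [0.04, -0.14, 0.37] rows>= 3 t 8.35 w 0.247 tcp [ 0.6163 -0.337   0.1642] F [ 0.4  0.6 -1.9] j [-16.  32.   8.  -0. -66. -90.]
```

```bash
python3 steer.py '[[0.1,0,-0.004,0.05,0,0,0],[0.1,0,-0.004,0.1,0,0,0],[0.1,0,-0.004,0.12,0,0,0],[0.1,0,-0.004,0.128,0,0,0],[0.1,0,-0.004,0.1315,0,0,0],[0.1,0,-0.004,0.1315,0,0,0],[0.1,0,-0.004,0.1325,0,0,0]]'; python3 - <<'E'
from h import *
c=cap('scene','sc2.png');W=world(c)
m=(c['z_map']>0)&(W[...,0]>.45)&(W[...,0]<.57)&(W[...,1]>-.19)&(W[...,1]<.07)&(W[...,2]>.0385)&(W[...,2]<.05)
w=W[m];print(np.percentile(w,[0,10,50,90,100],axis=0).round(3))
im=c['pixels'][140:300,150:330,::-1];cv2.imwrite('pics/sc2.png',cv2.resize(im,None,fx=3.5,fy=3.5))
E
```

```text
time_s: 9.05
tcp_pos: [0.617, -0.342, 0.0356]
ee_rot: [[-0.963, 0.269, 0.004], [0.269, 0.963, -0.002], [-0.004, -0.0, -1.0]]
wrist_force: [0.2, 0.8, -1.5]
gripper_width: 0.25
gripper_force: 30.0
[[ 0.541 -0.175  0.039]
 [ 0.546 -0.168  0.039]
 [ 0.556 -0.137  0.039]
 [ 0.564 -0.103  0.04 ]
 [ 0.566 -0.091  0.041]]
```

View pics/sc2.png

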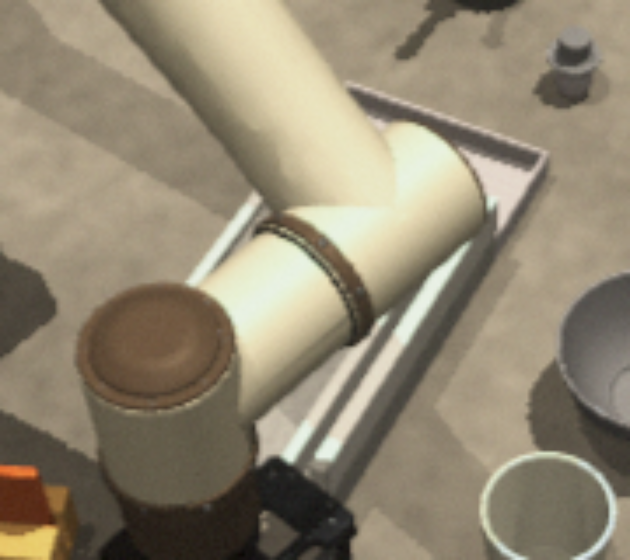

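```bash
python3 steer.py '[[0.1,0,0,0,0,0,0],[0.1,0,0,0,0,0,0]]' | sed -n 2,4p; python3 steer.py '[[0.1,0,0,0.001,0,0,0],[0.1,0,0,0.001,0,0,0]]'|sed -n 2,4p
```

```text
tcp_pos: [0.6158, -0.3421, 0.0339]
ee_rot: [[-0.963, 0.27, 0.001], [0.27, 0.963, -0.0], [-0.001, -0.0, -1.0]]
wrist_force: [0.5, -0.2, -1.8]
tcp_pos: [0.6153, -0.342, 0.032]
ee_rot: [[-0.963, 0.27, -0.0], [0.27, 0.963, 0.0], [0.0, 0.0, -1.0]]
wrist_force: [0.3, 0.5, -1.4]
```

Lower a touch more, release, and rise toward the rack.

```bash
python3 steer.py '[[0.1,0,0,0.0015,0,0,0],[0.1,0,0,0.0015,0,0,0],[0.1,0,0,0.0015,0,0,0]]'|sed -n 2,4p;  python3 steer.py '[[0.5,0,0,0,0,0,0],[0.5,0,0,0,0,0,0],[0.5,0,0,-0.05,0,0,0],[0.5,0,0,-0.1,0,0,0],[0.5,0,0,-0.15,0,0,0],[0.5,0,0,-0.19,0,0,0],[0.5,0,0,-0.19,0,0,0]]'|sed -n 2p; python3 - <<'E'
from h import *
c=cap('wrist');W=world(c)
m=(c['z_map']>0)&(W[...,2]>.008)&(W[...,2]<.07)&(abs(W[...,0]-.615)<.08)&(abs(W[...,1]+.339)<.08)
w=W[m];print('scraper',m.sum(),np.percentile(w[:,2],99),cv2.minAreaRect(w[:,:2].astype(np.float32)*1000))
delta(.43,-.35,.22,110)
E
```

```text
tcp_pos: [0.6156, -0.3421, 0.0308]
ee_rot: [[-0.963, 0.27, 0.0], [0.27, 0.963, -0.0], [-0.0, -0.0, -1.0]]
wrist_force: [-0.2, -0.3, -0.1]
tcp_pos: [0.6185, -0.3437, 0.2297]
scraper 2729 0.06287537185655412 ((615.7522583007812, -342.9604187011719), (39.708984375, 109.51485443115234), 75.22222900390625)
d [0.1782, -0.0575, 0.0038] rot [-0.2, 0.49, -35.63] rows>= 5 t 10.55 w 0.497 tcp [ 0.6171 -0.3426  0.2254] F [-0.1  0.4 -1.1] j [-16.  30.  13.   0. -73. -90.]
```

```bash
python3 steer.py '[[0.5,0.178,-0.0575,0,0,0,-35.5],[0.5,0.178,-0.0575,0,0,0,-35.5],[0.5,0.178,-0.0575,0,0,0,-35.5],[0.5,0.178,-0.0575,0,0,0,-35.5],[0.5,0.178,-0.0575,0,0,0,-35.5],[0.5,0.178,-0.0575,0,0,0,-35.5],[0.5,0.178,-0.0575,0,0,0,-35.5]]'|sed -n 2p; cat > rack.py <<'E'
from h import *
c=cap('wrist');W=world(c)
for zl,zh,nm in ((.095,.115,'tile tops'),(.041,.05,'rack top'),(.06,.09,'tile sides')):
    m=((c['z_map']>0)&(W[...,2]>zl)&(W[...,2]<zh)&(abs(W[...,0]-.43)<.1)&(abs(W[...,1]+.35)<.12)).astype(np.uint8)
    if nm=='rack top':
        w=W[m>0];print(nm,np.median(w[:,2]),cv2.minAreaRect(w[:,:2].astype(np.float32)*1000));continue
    k,l,st,ce=cv2.connectedComponentsWithStats(m)
    for i in range(1,k):
        if st[i,4]>60:
            w=W[l==i];a=cv2.minAreaRect(w[:,:2].astype(np.float32)*1000);print(nm,st[i,4],np.median(w[:,2]).round(4),np.round(a[0],1),np.round(a[1],1),round(a[2],1))
E
python3 rack.py
python3 - <<'E'
from h import *
c=cap('side');W=world(c);z=c['z_map']>0
m=z&(W[...,0]>.44)&(W[...,0]<.60)&(W[...,1]>.078)&(W[...,1]<.165)&(W[...,2]>.012);w=W[m];print('gutter',m.sum(),np.percentile(w[:,2],[50,95,100]).round(4),w.min(0).round(3),w.max(0).round(3))
m=z&(W[...,0]>.45)&(W[...,0]<.57)&(W[...,1]>-.19)&(W[...,1]<.07)&(W[...,2]>.0385)&(W[...,2]<.05);print('left',m.sum())
E
```

```text
tcp_pos: [0.4292, -0.3493, 0.2199]
tile tops 649 0.1053 [ 442.6 -385.8] [69.2  8.2] 19.8
tile tops 641 0.1053 [ 418.8 -313.9] [69.7  8.4] 19.7
rack top 0.04549024604315616 ((430.8562316894531, -349.9532775878906), (84.50729370117188, 130.556884765625), 19.65446662902832)
tile sides 222 0.0753 [ 440.8 -382.5] [68.9  6.6] 25.3
tile sides 218 0.0763 [ 419.4 -317.8] [69.2  7.2] 13.7
gutter 363 [0.0148 0.0491 0.0648] [0.443 0.078 0.012] [0.589 0.129 0.065]
left 1
```

```bash
python3 d.py .4188 -.3139 .13 109.7
```

```text
d [-0.002, 0.0368, 0.0898] rot [0.04, -0.04, 0.17] rows>= 2 t 11.35 w 0.497 tcp [ 0.4295 -0.3492  0.2198] F [-0.  -0.1 -0. ] j [-22.  15. -10.  -0. -65. -48.]
```

```bash
python3 steer.py '[[0.4,-0.002,0.037,0,0,0,0],[0.4,-0.002,0.037,0,0,0,0],[0.4,-0.002,0.037,0.05,0,0,0],[0.4,-0.002,0.037,0.09,0,0,0],[0.4,-0.002,0.037,0.09,0,0,0]]'|sed -n 2p; python3 d.py .4188 -.3139 .064 109.7
```

```text
tcp_pos: [0.4148, -0.3121, 0.1252]
d [-0.0037, -0.0036, 0.0612] rot [0.51, -0.51, 0.12] rows>= 2 t 11.85 w 0.399 tcp [ 0.4148 -0.3121  0.1252] F [-0.6  0.8 -0.4] j [-19.  18. -22.  -0. -51. -51.]
```

```bash
python3 steer.py '[[0.4,0,0,0,0,0,0],[0.4,0,0,0,0,0,0]]'|sed -n 2p; python3 d.py .4188 -.3139 .064 109.7
```

```text
tcp_pos: [0.4198, -0.3149, 0.1327]
d [0.0008, 0.0015, 0.0687] rot [-0.19, 0.15, 0.2] rows>= 2 t 12.05 w 0.397 tcp [ 0.4198 -0.3149  0.1327] F [-0.6  0.2  0.8] j [-19.  17. -21.   0. -52. -51.]
```

```bash
python3 steer.py '[[0.4,0,0.001,0.02,0,0,0],[0.4,0,0.001,0.04,0,0,0],[0.4,0,0.001,0.06,0,0,0],[0.4,0,0.001,0.067,0,0,0],[0.4,0,0.001,0.067,0,0,0],[0.4,0,0.001,0.067,0,0,0]]'|sed -n 2,4p; python3 steer.py '[[0.0,0,0,0,0,0,0],[0.0,0,0,0,0,0,0],[0.0,0,0,0,0,0,0],[0,0,0,0,0,0,0]]'
```

```text
tcp_pos: [0.4188, -0.3135, 0.0651]
ee_rot: [[-0.94, -0.34, 0.003], [-0.34, 0.94, -0.001], [-0.002, -0.002, -1.0]]
wrist_force: [0.2, -0.4, 0.5]
time_s: 13.05
tcp_pos: [0.4176, -0.313, 0.0638]
ee_rot: [[-0.941, -0.34, 0.0], [-0.34, 0.941, -0.0], [-0.0, -0.0, -1.0]]
wrist_force: [0.2, 0.3, -0.3]
gripper_width: 0.123
gripper_force: 0.0
```

```bash
python3 steer.py '[[0.0,0,0,0,0,0,0],[0.0,0,0,0,0,0,0]]'|tail -3; python3 steer.py '[[0.0,0,0,-0.02,0,0,0],[0.0,0,0,-0.05,0,0,0],[0.0,0,0,-0.08,0,0,0],[0.0,0,0,-0.11,0,0,0],[0.0,0,0,-0.11,0,0,0],[0.0,0,0,-0.11,0,0,0],[0.0,0,0,-0.11,0,0,0]]'; python3 d.py .5962 0 .175 -.5
```

```text
wrist_force: [0.2, 0.7, 1.4]
gripper_width: 0.09
gripper_force: 30.0
time_s: 13.95
tcp_pos: [0.4165, -0.3124, 0.1721]
ee_rot: [[-0.941, -0.339, -0.003], [-0.339, 0.941, 0.002], [0.002, 0.002, -1.0]]
wrist_force: [-0.0, 0.0, -1.8]
gripper_width: 0.088
gripper_force: 30.0
d [-0.2751, 0.2329, -0.0029] rot [0.19, -0.01, -69.67] rows>= 9 t 13.95 w 0.088 tcp [ 0.4165 -0.3124  0.1721] F [-0.   0.  -1.8] j [-19.  15. -18.  -0. -57. -51.]
```

```bash
python3 steer.py '[[0,-0.275,0.22,0,0,0,-69.5],[0,-0.275,0.22,0,0,0,-69.5],[0,-0.275,0.22,0,0,0,-69.5],[0,-0.275,0.22,0,0,0,-69.5],[0,-0.275,0.22,0,0,0,-69.5],[0,-0.275,0.22,0,0,0,-69.5],[0,-0.275,0.22,0,0,0,-69.5],[0,-0.275,0.22,0,0,0,-69.5]]'|sed -n 2p;python3 steer.py '[[0,0,0,0,0,0,0],[0,0,0,0,0,0,0],[0,0,0,0,0,0,0]]'|sed -n 2,4p; cat > groove.py <<'E'
from h import *
c=cap('wrist','wg.png');W=world(c);z=c['z_map']>0
def s(xr,yr,zr):
    m=z.copy()
    for i,q in enumerate((xr,yr,zr)): m&=(W[...,i]>q[0])&(W[...,i]<q[1])
    return W[m]
for nm,xr,zr in (('back',(.595,.625),(.068,.076)),('front',(.57,.6),(.06,.067)),('lip',(.415,.445),(.041,.048))):
    w=s(xr,(-.23,.1),zr)
    if len(w)>20:
        p=np.polyfit(w[:,1],w[:,0],1);print(nm,len(w),np.round(cv2.minAreaRect(w[:,:2].astype(np.float32)*1000)[0],1),np.round(cv2.minAreaRect(w[:,:2].astype(np.float32)*1000)[1],1),'yr',w[:,1].min().round(3),w[:,1].max().round(3),p.round(4),'z',np.median(w[:,2]).round(4),'edges',(np.percentile(w[:,0]-p[0]*w[:,1],[1,99])).round(4))
E
python3 groove.py; python3 d.py .5967 -.015 .175 -.5
```

```text
tcp_pos: [0.6035, -0.008, 0.1711]
tcp_pos: [0.6005, -0.0136, 0.1729]
ee_rot: [[-0.028, -1.0, -0.002], [-1.0, 0.028, -0.0], [0.0, 0.002, -1.0]]
wrist_force: [-0.6, -0.6, -0.4]
back 3457 [609.7 -87. ] [199.1  13.1] yr -0.186 0.013 [0.019  0.6118] z 0.0715 edges [0.6051 0.6182]
front 2847 [584.3 -86.4] [204.3  10. ] yr -0.189 0.016 [0.01   0.5851] z 0.0635 edges [0.5802 0.5901]
lip 3154 [431.5 -69.2] [246.6  12.3] yr -0.193 0.054 [0.01   0.4327] z 0.0435 edges [0.427  0.4378]
d [0.0014, 0.004, -0.0017] rot [0.05, -0.01, -1.07] rows>= 1 t 15.1 w 0.086 tcp [ 0.6007 -0.0137  0.1733] F [ 0.2 -0.1 -0.7] j [ 14.  22.  -7.  -0. -61. -16.]
```

```bash
python3 steer.py '[[0,0.0014,0.0037,0,0,0,-1.1],[0,0.0014,0.0037,0,0,0,-1.1],[0,0.0014,0.0037,0,0,0,-1.1]]'|sed -n 2,3p; python3 d.py .597 -.015 .0925 -.57
```

```text
tcp_pos: [0.5974, -0.0144, 0.1739]
ee_rot: [[-0.006, -1.0, 0.0], [-1.0, 0.006, 0.0], [-0.0, -0.0, -1.0]]
d [0.0006, 0.0005, 0.0814] rot [-0.02, 0.01, 0.23] rows>= 2 t 15.4 w 0.088 tcp [ 0.5974 -0.0144  0.1739] F [ 0.1 -0.7 -0.6] j [ 14.  22.  -8.  -0. -61. -14.]
```

```bash
python3 steer.py '[[0,0,0,0.02,0,0,0.2],[0,0,0,0.04,0,0,0.2],[0,0,0,0.055,0,0,0.2],[0,0,0,0.065,0,0,0.2],[0,0,0,0.072,0,0,0.2],[0,0,0,0.077,0,0,0.2],[0,0,0,0.078,0,0,0.2],[0,0,0,0.078,0,0,0.2]]'; python3 d.py .597 -.015 .0925 -.57
```

```text
time_s: 16.2
tcp_pos: [0.598, -0.0139, 0.0959]
ee_rot: [[-0.008, -1.0, 0.001], [-1.0, 0.008, 0.0], [-0.0, -0.001, -1.0]]
wrist_force: [0.9, -0.2, -0.4]
gripper_width: 0.087
gripper_force: 30.0
d [0.0012, 0.001, 0.0034] rot [-0.05, 0.0, 0.09] rows>= 1 t 16.2 w 0.087 tcp [ 0.598  -0.0139  0.0959] F [ 0.9 -0.2 -0.4] j [ 14.  26. -13.   0. -51. -15.]
```

```bash
python3 steer.py '[[0,0,0.001,0.001,0,0,0],[0,0,0.001,0.002,0,0,0],[0,0,0.001,0.003,0,0,0],[0,0,0.001,0.003,0,0,0]]'|sed -n 2,4p; python3 steer.py '[[0,0,0,0.001,0,0,0],[0,0,0,0.001,0,0,0]]'|sed -n 2,4p
```

```text
tcp_pos: [0.5966, -0.0139, 0.0925]
ee_rot: [[-0.009, -1.0, -0.0], [-1.0, 0.009, 0.0], [-0.0, 0.0, -1.0]]
wrist_force: [-0.1, -0.4, -0.3]
tcp_pos: [0.5969, -0.0139, 0.0918]
ee_rot: [[-0.008, -1.0, 0.001], [-1.0, 0.008, -0.0], [0.0, -0.001, -1.0]]
wrist_force: [0.1, -0.6, -0.2]
```

```bash
python3 steer.py '[[0,0,0,0.001,0,0,0],[0,0,0,0.001,0,0,0]]'|sed -n 2,4p; python3 steer.py '[[0.25,0,0,0,0,0,0],[0.25,0,0,0,0,0,0],[0.25,0,0,0,0,0,0],[0.25,0,0,-0.03,0,0,0],[0.25,0,0,-0.07,0,0,0],[0.25,0,0,-0.11,0,0,0],[0.25,0,0,-0.11,0,0,0]]'|sed -n 2,5p; python3 - <<'E'
from h import *
for n in ('side','scene'):
    c=cap(n);W=world(c);z=c['z_map']>0
    m=z&(abs(W[...,0]-.597)<.03)&(abs(W[...,1]+.015)<.05)&(W[...,2]>.127)&(W[...,2]<.14);w=W[m]
    if len(w): print(n,len(w),np.median(w[:,2]),cv2.minAreaRect(w[:,:2].astype(np.float32)*1000))
delta(.4426,-.3858,.2,109.7)
E
```

```text
tcp_pos: [0.5969, -0.0139, 0.0918]
ee_rot: [[-0.008, -1.0, 0.001], [-1.0, 0.008, -0.0], [0.0, -0.001, -1.0]]
wrist_force: [-2.4, -0.2, 4.2]
tcp_pos: [0.6004, -0.0137, 0.2072]
ee_rot: [[-0.007, -1.0, 0.013], [-1.0, 0.007, 0.001], [-0.001, -0.013, -1.0]]
wrist_force: [-0.6, 0.5, -0.0]
gripper_width: 0.247
side 61 0.1337890960229663 ((596.9764404296875, -11.377189636230469), (69.58386993408203, 7.843010902404785), 89.38933563232422)
scene 92 0.13359216175653288 ((595.0621337890625, -13.535202026367188), (10.333405494689941, 72.77460479736328), 0.2207413613796234)
d [0.3734, 0.1511, 0.0007] rot [-0.07, 0.13, 69.8] rows>= 9 t 17.8 w 0.25 tcp [ 0.5969 -0.0137  0.2014] F [-0.2 -0.4 -1.2] j [ 14.  20.  -6.  -0. -64. -15.]
```

```bash
python3 steer.py '[[0.4,0.3734,0.151,0,0,0,69.8],[0.4,0.3734,0.151,0,0,0,69.8],[0.4,0.3734,0.151,0,0,0,69.8],[0.4,0.3734,0.151,0,0,0,69.8],[0.4,0.3734,0.151,0,0,0,69.8],[0.4,0.3734,0.151,0,0,0,69.8],[0.4,0.3734,0.151,0,0,0,69.8],[0.4,0.3734,0.151,0,0,0,69.8]]'|sed -n 2p;python3 steer.py '[[0.4,0,0,0,0,0,0],[0.4,0,0,0,0,0,0],[0.4,0,0,0,0,0,0]]'|sed -n 2p; python3 rack.py; python3 d.py .4426 -.3858 .064 109.7
```

```text
tcp_pos: [0.4417, -0.3846, 0.1987]
tcp_pos: [0.4433, -0.3827, 0.1993]
tile tops 676 0.1054 [ 442.6 -385.6] [69.   7.9] 20.4
rack top 0.04544291527992533 ((430.75390625, -349.62603759765625), (84.33905029296875, 130.01571655273438), 19.702255249023438)
d [0.0021, -0.003, 0.1357] rot [0.08, -0.05, 1.16] rows>= 3 t 18.95 w 0.397 tcp [ 0.4437 -0.3824  0.1997] F [ 0.8  0.2 -0. ] j [-25.  19.  -7.  -0. -64. -44.]
```

```bash
python3 steer.py '[[0.4,0.002,-0.003,0.02,0,0,1.1],[0.4,0.002,-0.003,0.05,0,0,1.1],[0.4,0.002,-0.003,0.08,0,0,1.1],[0.4,0.002,-0.003,0.11,0,0,1.1],[0.4,0.002,-0.003,0.13,0,0,1.1],[0.4,0.002,-0.003,0.134,0,0,1.1],[0.4,0.002,-0.003,0.134,0,0,1.1],[0.4,0.002,-0.003,0.134,0,0,1.1]]'|sed -n 2,4p; python3 d.py .4426 -.3858 .064 109.7; python3 steer.py '[[0.0,0,0,0.001,0,0,0],[0.0,0,0,0.001,0,0,0],[0.0,0,0,0.001,0,0,0],[0.0,0,0,0.001,0,0,0],[0.0,0,0,0.001,0,0,0],[0.0,0,0,0.001,0,0,0]]'
```

```text
tcp_pos: [0.444, -0.3869, 0.0679]
ee_rot: [[-0.941, -0.338, 0.002], [-0.338, 0.941, -0.001], [-0.001, -0.002, -1.0]]
wrist_force: [1.0, 0.1, 0.8]
d [0.001, 0.0016, 0.0039] rot [-0.11, 0.08, 0.05] rows>= 1 t 19.75 w 0.402 tcp [ 0.444  -0.3869  0.0679] F [1.  0.1 0.8] j [-25.  27. -16.   0. -47. -45.]
time_s: 20.35
tcp_pos: [0.4427, -0.3869, 0.0658]
ee_rot: [[-0.942, -0.337, -0.0], [-0.337, 0.942, 0.0], [0.0, 0.0, -1.0]]
wrist_force: [-0.7, 1.3, 2.3]
gripper_width: 0.088
gripper_force: 30.0
```

```bash
python3 steer.py '[[0.0,0,0,-0.02,0,0,0],[0.0,0,0,-0.05,0,0,0],[0.0,0,0,-0.08,0,0,0],[0.0,0,0,-0.11,0,0,0],[0.0,0,0,-0.11,0,0,0],[0.0,0,0,-0.11,0,0,0]]'; python3 d.py .596 -.115 .175 -.57
```

```text
time_s: 20.95
tcp_pos: [0.4427, -0.3868, 0.1756]
ee_rot: [[-0.942, -0.336, 0.001], [-0.336, 0.942, 0.0], [-0.001, -0.0, -1.0]]
wrist_force: [-0.2, -0.1, -1.9]
gripper_width: 0.092
gripper_force: 30.0
d [-0.2357, 0.2045, 0.0008] rot [-0.04, 0.05, -69.8] rows>= 9 t 20.95 w 0.092 tcp [ 0.4427 -0.3868  0.1756] F [-0.2 -0.1 -1.9] j [-25.  21.  -9.  -0. -61. -45.]
```

```bash
python3 steer.py '[[0,-0.2357,0.2,0,0,0,-68],[0,-0.2357,0.2,0,0,0,-68],[0,-0.2357,0.2,0,0,0,-68],[0,-0.2357,0.2,0,0,0,-68],[0,-0.2357,0.2,0,0,0,-68],[0,-0.2357,0.2,0,0,0,-68],[0,-0.2357,0.2,0,0,0,-68],[0,-0.2357,0.2,0,0,0,-68]]'|sed -n 2p;python3 steer.py '[[0,0,0,0,0,0,0],[0,0,0,0,0,0,0],[0,0,0,0,0,0,0]]'|sed -n 2p;  python3 groove.py; python3 d.py .596 -.115 .175 -.57
```

```text
tcp_pos: [0.5974, -0.1168, 0.1728]
tcp_pos: [0.5969, -0.1198, 0.1748]
back 1600 [ 609.7 -105.3] [190.2  13. ] yr -0.2 -0.01 [0.0231 0.6129] z 0.0715 edges [0.6064 0.6193]
front 1256 [ 583.8 -144.6] [110.3  10. ] yr -0.2 -0.089 [0.0091 0.5851] z 0.0635 edges [0.5802 0.59  ]
lip 1921 [431.5 -80.3] [226.7  11.9] yr -0.194 0.033 [0.0084 0.4325] z 0.0434 edges [0.4269 0.4376]
d [-0.0048, 0.0012, 0.0001] rot [0.06, -0.0, -1.91] rows>= 1 t 22.1 w 0.088 tcp [ 0.597  -0.1198  0.1751] F [-0.5  0.9 -1.1] j [  4.  23.  -6.  -0. -62.  -6.]
```

```bash
python3 steer.py '[[0,-0.0048,0.001,0,0,0,-1.9],[0,-0.0048,0.001,0,0,0,-1.9],[0,-0.0048,0.001,0,0,0,-1.9]]'|sed -n 2,3p; python3 d.py .596 -.115 .094 -.57
```

```text
tcp_pos: [0.5966, -0.1145, 0.1757]
ee_rot: [[-0.008, -1.0, 0.0], [-1.0, 0.008, 0.0], [-0.0, -0.0, -1.0]]
d [0.0005, 0.0006, 0.0817] rot [-0.01, 0.0, 0.11] rows>= 2 t 22.4 w 0.09 tcp [ 0.5966 -0.1145  0.1757] F [ 0.1 -0.3 -1.4] j [  4.  22.  -6.  -0. -62.  -5.]
```

```bash
python3 steer.py '[[0,0,0.0005,0.02,0,0,0],[0,0,0.0005,0.04,0,0,0],[0,0,0.0005,0.055,0,0,0],[0,0,0.0005,0.065,0,0,0],[0,0,0.0005,0.072,0,0,0],[0,0,0.0005,0.077,0,0,0],[0,0,0.0005,0.08,0,0,0],[0,0,0.0005,0.08,0,0,0]]'|sed -n 2,4p; python3 steer.py '[[0,0,0.0005,0.001,0,0,0],[0,0,0.0005,0.001,0,0,0]]' | sed -n 2,4p;python3 steer.py '[[0,0,0,0.001,0,0,0],[0,0,0,0.001,0,0,0]]' | sed -n 2,4p
```

```text
tcp_pos: [0.5962, -0.1145, 0.0956]
ee_rot: [[-0.008, -1.0, 0.0], [-1.0, 0.008, -0.0], [0.0, -0.0, -1.0]]
wrist_force: [0.8, 0.2, -1.0]
tcp_pos: [0.5958, -0.1145, 0.0949]
ee_rot: [[-0.008, -1.0, 0.001], [-1.0, 0.008, 0.0], [-0.0, -0.001, -1.0]]
wrist_force: [0.3, 1.3, -1.6]
tcp_pos: [0.5959, -0.1145, 0.0939]
ee_rot: [[-0.008, -1.0, 0.001], [-1.0, 0.008, -0.0], [0.0, -0.001, -1.0]]
wrist_force: [-0.1, 0.1, 0.4]
```

```bash
python3 steer.py '[[0,0,0,0.0005,0,0,0],[0.25,0,0,0.0005,0,0,0],[0.25,0,0,0.0005,0,0,0],[0.25,0,0,0,0,0,0],[0.25,0,0,-0.03,0,0,0],[0.25,0,0,-0.07,0,0,0],[0.25,0,0,-0.12,0,0,0],[0.25,0,0,-0.12,0,0,0]]'|sed -n 2,5p; python3 - <<'E'
from h import *
for n in ('side','scene'):
    c=cap(n,'%s3.png'%n);W=world(c);z=c['z_map']>0
    m=z&(abs(W[...,0]-.597)<.03)&(W[...,1]>-.2)&(W[...,1]<.06)&(W[...,2]>.127)&(W[...,2]<.14)
    k,l,st,ce=cv2.connectedComponentsWithStats(m.astype(np.uint8))
    for i in range(1,k):
        if st[i,4]>20:
            w=W[l==i];a=cv2.minAreaRect(w[:,:2].astype(np.float32)*1000);print(n,st[i,4],np.median(w[:,2]).round(4),np.round(a[0],1),np.round(a[1],1),round(a[2],1))
    m=z&(W[...,0]>.55)&(W[...,0]<.68)&(W[...,1]>.2)&(W[...,1]<.36)&(W[...,2]>.051)&(W[...,2]<.062);w=W[m];print('boss',len(w),cv2.minAreaRect(w[:,:2].astype(np.float32)*1000)[:2])
delta(.594,.2855,.2,0)
E
```

```text
tcp_pos: [0.6, -0.1151, 0.222]
ee_rot: [[-0.006, -1.0, 0.016], [-1.0, 0.006, -0.002], [0.002, -0.016, -1.0]]
wrist_force: [0.5, -0.1, 0.7]
gripper_width: 0.25
side 47 0.134 [ 595.8 -113.4] [71.9  7.6] 89.3
side 61 0.1337 [597. -13.] [70.6  8.3] 89.9
boss 132 ((595.052734375, 286.7581787109375), (26.624103546142578, 28.225528717041016))
scene 36 0.1332 [595.5 -36.7] [ 9.6 27.6] 2.1
scene 106 0.1335 [ 594.5 -114.7] [71.2 10.1] 89.2
boss 59 ((592.5890502929688, 283.8436584472656), (26.86798858642578, 32.61867141723633))
d [-0.3998, 0.0054, 0.0154] rot [-0.2, 0.04, -0.45] rows>= 9 t 24.5 w 0.249 tcp [ 0.5962 -0.1143  0.2151] F [-0.  -0.5 -1.1] j [  4.  20.  -3.  -0. -66.  -5.]
```

View pics/side3.png

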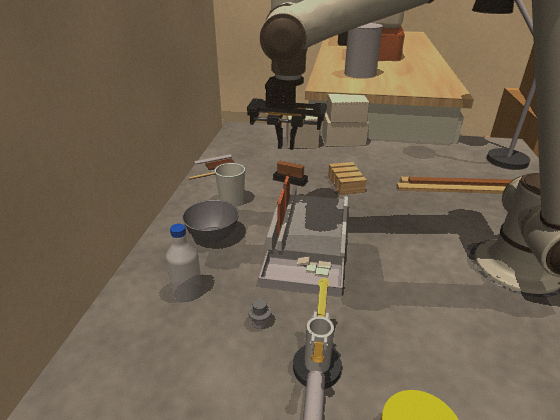

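```bash
python3 steer.py '[[0.55,-0.4,0.0054,0,0,0,0],[0.55,-0.4,0.0054,0,0,0,0],[0.55,-0.4,0.0054,0,0,0,0],[0.55,-0.4,0.0054,0,0,0,0],[0.55,-0.4,0.0054,0,0,0,0],[0.55,-0.4,0.0054,0,0,0,0],[0.55,-0.4,0.0054,0,0,0,0],[0.55,-0.4,0.0054,0,0,0,0]]'|sed -n 2p;python3 steer.py '[[0.55,0,0,0,0,0,0],[0.55,0,0,0,0,0,0],[0.55,0,0,0,0,0,0]]'|sed -n 2p; cat > ad.py <<'E'
from h import *
c=cap('wrist','ad.png');W=world(c);z=c['z_map']>0
def s(xr,yr,zr):
    m=z.copy()
    for i,q in enumerate((xr,yr,zr)): m&=(W[...,i]>q[0])&(W[...,i]<q[1])
    return W[m]
w=s((.54,.66),(.22,.35),(.053,.062))
if len(w): print('boss',len(w),np.median(w[:,2]),cv2.minEnclosingCircle(w[:,:2].astype(np.float32)*1000),cv2.minAreaRect(w[:,:2].astype(np.float32)*1000))
w=s((.54,.66),(.22,.35),(.034,.040))
if len(w): print('flange',len(w),np.median(w[:,2]),cv2.minEnclosingCircle(w[:,:2].astype(np.float32)*1000))
w=s((.42,.52),(.34,.415),(.110,.118))
if len(w): print('rim',len(w),np.median(w[:,2]),w.min(0),w.max(0),cv2.minEnclosingCircle(w[:,:2].astype(np.float32)*1000))
E
python3 ad.py; python3 d.py .594 .2855 .0415 .5
```

```text
tcp_pos: [0.5921, 0.2871, 0.2114]
tcp_pos: [0.5928, 0.2845, 0.2122]
boss 486 0.056329885044886896 ((594.6934814453125, 285.2962646484375), 13.992669105529785) ((594.7943115234375, 284.930419921875), (26.938648223876953, 27.133277893066406), 15.9440279006958)
flange 743 0.036471594915044536 ((594.736083984375, 285.51123046875), 24.054033279418945)
d [-0.0015, -0.0012, 0.1712] rot [0.08, -0.06, -1.02] rows>= 4 t 25.65 w 0.553 tcp [0.5931 0.2842 0.2127] F [-0.  -0.9  0.5] j [ 40.  26.   5.  -0. -69. -40.]
```

```bash
python3 steer.py '[[0.55,-0.0013,-0.0017,0.05,0,0,-1],[0.55,-0.0013,-0.0017,0.1,0,0,-1],[0.55,-0.0013,-0.0017,0.13,0,0,-1],[0.55,-0.0013,-0.0017,0.15,0,0,-1],[0.55,-0.0013,-0.0017,0.164,0,0,-1],[0.55,-0.0013,-0.0017,0.164,0,0,-1],[0.55,-0.0013,-0.0017,0.164,0,0,-1]]'|sed -n 2,4p; python3 d.py .5947 .2853 .0415 .5
```

```text
tcp_pos: [0.5959, 0.2865, 0.0505]
ee_rot: [[0.009, -1.0, 0.001], [-1.0, -0.009, 0.001], [-0.001, -0.001, -1.0]]
wrist_force: [0.1, 0.5, 0.9]
d [0.0012, 0.0012, 0.009] rot [-0.08, 0.03, 0.03] rows>= 1 t 26.35 w 0.552 tcp [0.5959 0.2865 0.0505] F [0.1 0.5 0.9] j [ 40.  34.  -6.   0. -50. -39.]
```

```bash
python3 steer.py '[[0.55,0.001,0.0005,0.004,0,0,0],[0.55,0.001,0.0005,0.007,0,0,0],[0.55,0.001,0.0005,0.007,0,0,0],[0.55,0.001,0.0005,0.007,0,0,0]]'|sed -n 2p; python3 d.py .5947 .2853 .0415 .5
```

```text
tcp_pos: [0.5946, 0.2859, 0.0429]
d [0.0006, -0.0001, 0.0014] rot [-0.03, 0.02, 0.07] rows>= 1 t 26.75 w 0.552 tcp [0.5946 0.2859 0.0429] F [-0.6 -0.1 -0.2] j [ 40.  35.  -6.   0. -49. -39.]
```

```bash
python3 steer.py '[[0.55,0.0005,0,0.0014,0,0,0],[0.55,0.0005,0,0.0014,0,0,0],[0.1,0.0005,0,0.0014,0,0,0],[0.1,0.0005,0,0.0014,0,0,0],[0.1,0.0005,0,0.0014,0,0,0],[0.1,0.0005,0,0.0014,0,0,0],[0.1,0.0005,0,0.0014,0,0,0]]'; python3 steer.py '[[0.1,0,0,-0.03,0,0,0],[0.1,0,0,-0.08,0,0,0],[0.1,0,0,-0.13,0,0,0],[0.1,0,0,-0.17,0,0,0],[0.1,0,0,-0.17,0,0,0],[0.1,0,0,-0.17,0,0,0]]'; python3 d.py .468 .27 .23 1
```

```text
time_s: 27.45
tcp_pos: [0.5946, 0.2853, 0.0412]
ee_rot: [[0.01, -1.0, 0.0], [-1.0, -0.01, 0.0], [-0.0, -0.0, -1.0]]
wrist_force: [-0.0, 0.1, -0.4]
gripper_width: 0.31
gripper_force: 30.0
time_s: 28.05
tcp_pos: [0.5942, 0.2854, 0.2116]
ee_rot: [[0.009, -1.0, 0.0], [-1.0, -0.009, 0.002], [-0.002, -0.0, -1.0]]
wrist_force: [0.0, -0.8, -2.6]
gripper_width: 0.311
gripper_force: 30.0
d [0.0142, 0.1263, -0.0184] rot [-0.01, 0.09, -0.46] rows>= 3 t 28.05 w 0.311 tcp [0.5942 0.2854 0.2116] F [ 0.  -0.8 -2.6] j [ 40.  26.   5.  -0. -69. -39.]
```

```bash
python3 steer.py '[[0.1,-0.1,0.03,-0.018,0,0,-0.5],[0.1,-0.1,0.03,-0.018,0,0,-0.5],[0.1,-0.1,0.03,-0.018,0,0,-0.5],[0.1,-0.1,0.03,-0.018,0,0,-0.5],[0.1,-0.1,0.03,-0.018,0,0,-0.5],[0.1,-0.1,0.03,-0.018,0,0,-0.5]]'|sed -n 2,4p; python3 - <<'E'
from h import *
c=cap('wrist','cp.png');W=world(c);np.savez('cp.npz',**c);print(proj(c,(.468,.3775,.115)))
delta(.468,.3775,.23,1)
E
```

```text
tcp_pos: [0.5636, 0.3834, 0.2278]
ee_rot: [[0.017, -1.0, -0.002], [-1.0, -0.017, -0.002], [0.002, 0.002, -1.0]]
wrist_force: [0.9, 0.3, -2.2]
(np.float64(380.419932990896), np.float64(207.109906565988))
d [0.0043, 0.0959, -0.0016] rot [0.08, -0.08, -0.04] rows>= 2 t 28.7 w 0.315 tcp [0.5638 0.3835 0.2283] F [ 0.2 -0.4 -1.8] j [ 48.  28.  10.  -0. -73. -47.]
```

View pics/cp.png

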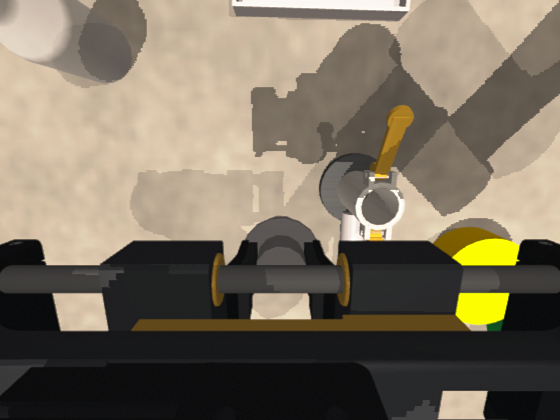

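```bash
python3 - <<'E'
from h import *
from scipy.optimize import least_squares
c=dict(np.load('cp.npz'));W=world(c);z=c['z_map']>0
m=z&(W[...,2]>.1125)&(W[...,2]<.1175)&(abs(W[...,0]-.468)<.03)&(abs(W[...,1]-.378)<.022)
w=W[m];print(len(w),np.median(w[:,2]),w.min(0),w.max(0))
f=lambda p:np.clip(np.hypot(w[:,0]-p[0],w[:,1]-p[1])-.021,-.004,.004)
o=least_squares(f,[.468,.378],loss='soft_l1',f_scale=.001);print('fixed r21 fit',o.x)
# inner hole edge: first rim pixel per angle on inner/outer, in image rays onto z=.115
R=np.hypot(w[:,0]-o.x[0],w[:,1]-o.x[1]);A=np.degrees(np.arctan2(w[:,1]-o.x[1],w[:,0]-o.x[0]))
for a in range(-180,180,30):
    q=R[(A>=a)&(A<a+30)];print(a,len(q),(np.percentile(q,[3,97])*1000).round(1) if len(q) else '')
m=z&(W[...,2]>.118)&(W[...,2]<.16)&(abs(W[...,0]-.468)<.05)&(abs(W[...,1]-.378)<.11)&(abs(W[...,1]-.378)>.035);w=W[m]
for s in (-1,1):
    q=w[(w[:,1]-.378)*s>0]
    if len(q)>5: print('arm',s,len(q),np.polyfit(q[:,1],q[:,0],1),q.mean(0),'tip',q[(q[:,1]*s).argmax()],'zmax',q[:,2].max())
E
```

```text
791 0.11426436573145549 [0.44487728 0.35600482 0.11251151] [0.49181869 0.39996989 0.11652129]
fixed r21 fit [0.4686114  0.37702157]
-180 70 [18.1 23.6]
-150 71 [18.4 24.1]
-120 50 [18.3 23.3]
-90 47 [18.1 22.9]
-60 73 [18.2 23.8]
-30 65 [18.  22.9]
0 64 [17.8 23.2]
30 65 [17.5 23.1]
60 73 [17.7 24.9]
90 73 [17.8 24.7]
120 73 [18.2 24.9]
150 67 [18.4 23.7]
arm -1 1110 [-0.02055277  0.47628009] [0.46993372 0.30878388 0.13538857] tip [0.47033014 0.28818414 0.14370839] zmax 0.14940407783872245
```

```bash
python3 steer.py '[[0.1,0.006,0.0955,0,0,0,0],[0.1,0.006,0.0955,0,0,0,0],[0.1,0.006,0.0955,0,0,0,0],[0.1,0.006,0.0955,0.03,0,0,0],[0.1,0.006,0.0955,0.055,0,0,0],[0.1,0.006,0.0955,0.063,0,0,0],[0.1,0.006,0.0955,0.063,0,0,0],[0.1,0.006,0.0955,0.063,0,0,0]]'|sed -n 2,4p; python3 steer.py '[[0.1,0,0,0,0,0,0],[0.1,0,0,0,0,0,0]]'|sed -n 2,4p;python3 d.py .4684 .3773 .1232 1.2
```

```text
tcp_pos: [0.4694, 0.3775, 0.1674]
ee_rot: [[0.018, -1.0, 0.002], [-1.0, -0.018, 0.001], [-0.001, -0.002, -1.0]]
wrist_force: [-0.6, -0.0, -0.9]
tcp_pos: [0.4688, 0.3777, 0.1674]
ee_rot: [[0.018, -1.0, 0.002], [-1.0, -0.018, 0.002], [-0.002, -0.002, -1.0]]
wrist_force: [0.7, -0.0, -2.1]
d [0.0005, 0.0005, 0.0442] rot [-0.09, 0.1, -0.15] rows>= 1 t 29.7 w 0.31 tcp [0.4688 0.3777 0.1674] F [ 0.7 -0.  -2.1] j [ 54.  22.  -8.   0. -60. -53.]
```

```bash
python3 steer.py '[[0.1,0.0005,0.0005,0.008,0,0,0],[0.1,0.0005,0.0005,0.012,0,0,0],[0.1,0.0005,0.0005,0.015,0,0,0],[0.1,0.0005,0.0005,0.018,0,0,0],[0.1,0.0005,0.0005,0.018,0,0,0],[0.1,0.0005,0.0005,0.018,0,0,0]]'|sed -n 2,4p; python3 d.py .4684 .3773 .1232 1.2
```

```text
tcp_pos: [0.4678, 0.3768, 0.1481]
ee_rot: [[0.019, -1.0, 0.0], [-1.0, -0.019, -0.0], [0.0, -0.0, -1.0]]
wrist_force: [0.5, 0.5, -1.4]
d [-0.0005, -0.0006, 0.0249] rot [-0.0, -0.01, -0.13] rows>= 1 t 30.3 w 0.313 tcp [0.4678 0.3768 0.1481] F [ 0.5  0.5 -1.4] j [ 54.  23.  -9.   0. -58. -53.]
```

```bash
python3 steer.py '[[0.1,-0.0005,-0.0005,0.006,0,0,0],[0.1,-0.0005,-0.0005,0.012,0,0,0],[0.1,-0.0005,-0.0005,0.017,0,0,0],[0.1,-0.0005,-0.0005,0.021,0,0,0],[0.1,-0.0005,-0.0005,0.0225,0,0,0],[0.1,-0.0005,-0.0005,0.0225,0,0,0]]'|sed -n 2,4p; python3 d.py .4684 .3773 .1232 1.2
```

```text
tcp_pos: [0.4681, 0.3771, 0.1253]
ee_rot: [[0.018, -1.0, -0.0], [-1.0, -0.018, -0.0], [0.0, 0.0, -1.0]]
wrist_force: [-0.6, -0.3, -1.4]
d [-0.0002, -0.0003, 0.0021] rot [0.02, -0.03, -0.14] rows>= 1 t 30.9 w 0.314 tcp [0.4681 0.3771 0.1253] F [-0.6 -0.3 -1.4] j [ 54.  25. -11.   0. -55. -53.]
```

```bash
python3 steer.py '[[0.1,0,0,0.0015,0,0,0],[0.1,0,0,0.0015,0,0,0],[0.1,0,0,0.0025,0,0,0],[0.1,0,0,0.0025,0,0,0]]'|sed -n 2,4p;
```

```text
tcp_pos: [0.4682, 0.3773, 0.1232]
ee_rot: [[0.018, -1.0, 0.0], [-1.0, -0.018, 0.0], [-0.0, -0.0, -1.0]]
wrist_force: [-0.1, 0.2, -1.3]
```

```bash
python3 steer.py '[[0.1,0,0,0.001,0,0,0],[0.1,0,0,0.001,0,0,0],[0.1,0,0,0.001,0,0,0]]'|sed -n 2,4p;python3 steer.py '[[0.55,0,0,0,0,0,0],[0.55,0,0,0,0,0,0],[0.55,0,0,0,0,0,0],[0.55,0,0,0,0,0,0]]'|sed -n 2,5p
```

```text
tcp_pos: [0.4683, 0.3773, 0.1231]
ee_rot: [[0.019, -1.0, 0.001], [-1.0, -0.019, 0.0], [-0.0, -0.001, -1.0]]
wrist_force: [-3.1, -2.4, 6.7]
tcp_pos: [0.4682, 0.3773, 0.1218]
ee_rot: [[0.018, -1.0, -0.0], [-1.0, -0.018, -0.0], [0.0, 0.0, -1.0]]
wrist_force: [0.6, 1.2, 0.2]
gripper_width: 0.527
```

```bash
python3 steer.py '[[0.6,0,0,-0.02,0,0,0],[0.6,0,0,-0.06,0,0,0],[0.8,0,0,-0.1,0,0,0],[0.8,0,0,-0.13,0,0,0],[1,0,0,-0.13,0,0,-40],[1,0,0,-0.13,0,0,-40],[1,0,0,-0.13,0,0,-40],[1,0,0,-0.13,0,0,-40]]'|sed -n 2p; python3 steer.py '[[1,0,0,0,0,0,-50],[1,0,0,0,0,0,-50],[1,0,0,0,0,0,-50],[1,0,0,0,0,0,-50],[1,0,0,0,0,0,-50],[1,0,0,0,0,0,-50],[1,0,0,0,0,0,-50],[1,0,0,0,0,0,-50]]'|sed -n 2,3p; cat > cam.py <<'E'
from h import *
import sys
for n in ('side','wrist','scene'):
    c=cap(n,sys.argv[1]+n+'.png');W=world(c);z=c['z_map']>0
    def s(xr,yr,zr):
        m=z.copy()
        for i,q in enumerate((xr,yr,zr)): m&=(W[...,i]>q[0])&(W[...,i]<q[1])
        return W[m]
    w=s((.445,.492),(.355,.4),(.128,.146))
    if len(w)>10: t=w[w[:,2]>np.percentile(w[:,2],90)-.004];print(n,'boss',len(w),'top',np.median(t[:,2]).round(4),np.round(cv2.minEnclosingCircle(t[:,:2].astype(np.float32)*1000),1) if 0 else np.round(t[:,:2].mean(0),4))
    for nm,yr in (('B',(.26,.34)),('A',(.415,.5))):
        w=s((.445,.492),yr,(.02,.17))
        if len(w)>8: i=abs(w[:,1]-.377).argmax();print(n,nm,len(w),'outermost',w[i].round(3),'x',w[:,0].mean().round(4),'zmax',w[:,2].max().round(3))
delta(.4684,.3773,.15,91.2)
E
python3 cam.py k0
```

```text
tcp_pos: [0.4682, 0.3772, 0.252]
tcp_pos: [0.4682, 0.3772, 0.252]
ee_rot: [[0.997, -0.082, -0.0], [-0.082, -0.997, -0.0], [-0.0, 0.0, -1.0]]
side boss 220 top 0.1386 [0.469  0.3789]
side B 183 outermost [0.461 0.295 0.145] x 0.4689 zmax 0.145
side A 1002 outermost [0.471 0.498 0.034] x 0.4677 zmax 0.144
wrist boss 661 top 0.1384 [0.4691 0.3773]
wrist B 925 outermost [0.466 0.288 0.144] x 0.4697 zmax 0.149
wrist A 2238 outermost [0.459 0.5   0.032] x 0.4695 zmax 0.143
scene boss 70 top 0.1401 [0.4673 0.3743]
scene B 61 outermost [0.469 0.287 0.147] x 0.4681 zmax 0.152
scene A 227 outermost [0.461 0.5   0.039] x 0.4687 zmax 0.145
d [0.0002, -0.0001, 0.1021] rot [0.0, 0.0, -5.84] rows>= 3 t 33.75 w 0.998 tcp [0.4682 0.3772 0.2521] F [ 0.2  0.  -0.3] j [ 54.  19.  -0.  -0. -71.  31.]
```

View pics/k0wrist.png

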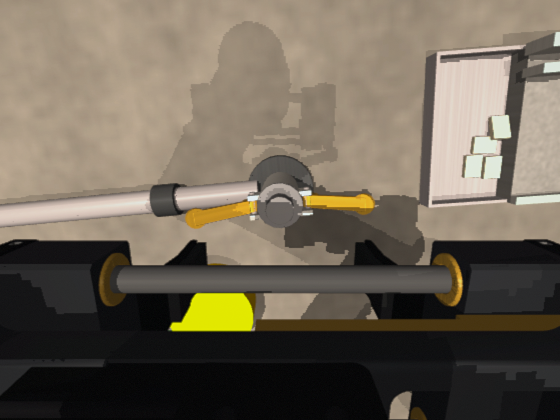

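```bash
python3 steer.py '[[1,0,0,0.05,0,0,-5.8],[1,0,0,0.09,0,0,-5.8],[1,0,0,0.1,0,0,-5.8],[1,0,0,0.102,0,0,-5.8],[1,0,0,0.102,0,0,-5.8],[1,0,0,0.102,0,0,-5.8]]'|sed -n 2,4p; python3 d.py .4684 .3773 .08 91.2
```

```text
tcp_pos: [0.4693, 0.3784, 0.1526]
ee_rot: [[1.0, 0.022, 0.003], [0.022, -1.0, 0.003], [0.003, -0.003, -1.0]]
wrist_force: [-0.2, -0.2, 0.9]
d [-0.0012, 0.0014, 0.0726] rot [-0.19, -0.19, 0.05] rows>= 2 t 34.35 w 0.999 tcp [0.4693 0.3784 0.1526] F [-0.2 -0.2  0.9] j [ 54.  23.  -9.   0. -58.  37.]
```

```bash
python3 steer.py '[[1,0,0,0,0,0,0],[1,0,0,0.006,0,0,0],[1,0,0,0.012,0,0,0],[1,0,0,0.018,0,0,0],[1,0,0,0.024,0,0,0],[1,0,0,0.03,0,0,0],[1,0,0,0.036,0,0,0],[1,0,0,0.036,0,0,0]]'; python3 d.py .4684 .3773 .08 91.2; python3 - <<'E'
from h import *
c=cap('side','k1.png');cv2.imwrite('pics/k1.png',cv2.resize(c['pixels'][210:400,230:420,::-1],None,fx=3,fy=3))
E
```

```text
time_s: 35.15
tcp_pos: [0.4686, 0.3777, 0.114]
ee_rot: [[1.0, 0.022, 0.001], [0.022, -1.0, 0.001], [0.001, -0.001, -1.0]]
wrist_force: [0.7, -0.0, 1.0]
gripper_width: 0.996
gripper_force: 0.3
d [-0.0003, 0.0004, 0.034] rot [-0.03, -0.05, 0.05] rows>= 1 t 35.15 w 0.996 tcp [0.4686 0.3777 0.114 ] F [ 0.7 -0.   1. ] j [ 54.  25. -11.   0. -53.  37.]
```

View pics/k1.png

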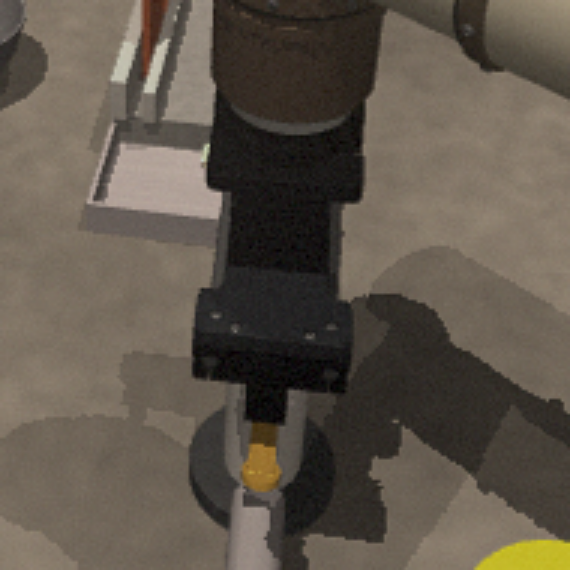

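```bash
python3 steer.py '[[1,0,0,0.006,0,0,0],[1,0,0,0.012,0,0,0],[1,0,0,0.018,0,0,0],[1,0,0,0.024,0,0,0],[1,0,0,0.029,0,0,0],[1,0,0,0.032,0,0,0],[1,0,0,0.032,0,0,0]]'; python3 steer.py '[[0.6,0,0,0,0,0,0],[0.6,0,0,0,0,0,0],[0.6,0,0,0,0,0,0],[0.6,0,0,0,0,0,0],[0.6,0,0,0,0,0,0]]'
```

```text
time_s: 35.9
tcp_pos: [0.4685, 0.3775, 0.0822]
ee_rot: [[1.0, 0.022, 0.001], [0.022, -1.0, 0.001], [0.001, -0.001, -1.0]]
wrist_force: [0.6, 1.0, 1.9]
gripper_width: 1.001
gripper_force: 1.4
time_s: 36.4
tcp_pos: [0.4674, 0.3777, 0.0809]
ee_rot: [[1.0, 0.021, -0.001], [0.021, -1.0, 0.001], [-0.001, -0.001, -1.0]]
wrist_force: [-0.3, 3.9, -6.8]
gripper_width: 0.728
gripper_force: 30.0
```

```bash
python3 steer.py '[[1,0,0,0,0,0,0],[1,0,0,0,0,0,0],[1,0,0,0,0,0,0],[1,0,0,-0.03,0,0,0],[1,0,0,-0.08,0,0,0],[1,0,0,-0.13,0,0,0],[1,0,0,-0.16,0,0,0],[1,0,0,-0.16,0,0,0]]'|sed -n 2,5p; python3 steer.py '[[1,0.1,0.1,-0.08,0,0,0],[1,0.1,0.1,-0.08,0,0,0],[1,0.1,0.1,-0.08,0,0,0],[1,0.1,0.1,-0.08,0,0,0],[1,0.1,0.1,-0.08,0,0,0]]'|sed -n 2p; python3 cam.py k2; python3 - <<'E'
from h import *
a=cv2.imread('pics/k2side.png')[150:400,200:420];cv2.imwrite('pics/k2c.png',cv2.resize(a,None,fx=2.4,fy=2.4))
c=cap('scene');W=world(c)
m=(c['z_map']>0)&(W[...,2]>.054)&(W[...,2]<.07)&(abs(W[...,0]-.615)<.12)&(abs(W[...,1]+.339)<.12);w=W[m]
print('scraper',np.median(w[:,2]),cv2.minAreaRect(w[:,:2].astype(np.float32)*1000))
E
```

```text
tcp_pos: [0.4703, 0.3787, 0.2491]
ee_rot: [[1.0, 0.022, 0.009], [0.022, -1.0, 0.009], [0.009, -0.008, -1.0]]
wrist_force: [-0.4, 0.1, -0.2]
gripper_width: 1.0
tcp_pos: [0.5713, 0.278, 0.3224]
side boss 224 top 0.1387 [0.4688 0.379 ]
side A 824 outermost [0.471 0.498 0.034] x 0.4677 zmax 0.037
wrist A 839 outermost [0.477 0.5   0.031] x 0.472 zmax 0.036
scene boss 71 top 0.1406 [0.4667 0.3729]
scene B 12 outermost [0.476 0.331 0.021] x 0.4631 zmax 0.114
scene A 136 outermost [0.455 0.499 0.029] x 0.4707 zmax 0.038
d [-0.0979, -0.0999, 0.1706] rot [0.07, 0.17, 0.09] rows>= 5 t 37.85 w 0.998 tcp [0.569  0.2798 0.3205] F [0.9 0.2 0.5] j [ 41.  20.  12.  -0. -82.  51.]
scraper 0.06212732876835547 ((614.1679077148438, -343.55499267578125), (23.258419036865234, 89.96974182128906), 74.48766326904297)
```

View pics/k2c.png

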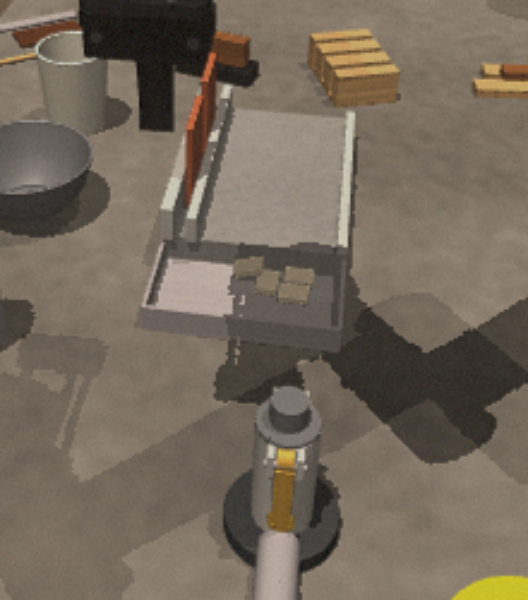

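```bash
python3 steer.py '[[1,0,0,0,0,0,0],[1,0,0,0,0,0,0],[1,0,0,0,0,0,0]]'|sed -n 1,4p; python3 -c "
from station import r
print(r.finish_job())"
```

```text
time_s: 38.2
tcp_pos: [0.5699, 0.28, 0.322]
ee_rot: [[1.0, 0.023, -0.0], [0.023, -1.0, -0.0], [-0.0, 0.0, -1.0]]
wrist_force: [0.5, -0.6, 0.1]
the job is handed in; nothing more can be done
None
```

I handed the job in at 38.2 s: all four chips are in the gutter, both tiles stand in the groove, the adapter is home with both cam arms down, and the scraper stands on the bare table; the hand-in gave no verdict, so these are my own camera and gripper readings (for the −y arm, mainly the 63 mm grip across the two arms).

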